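# Turn the tube carousel and load its empty pocket

### The arm

A 6-joint arm with a two-finger parallel gripper is mounted at the origin on a cart in front of the work surface, level with it; the furniture and walls round the work are solid. World frame = base frame: x ahead of the robot, y to its left, z up, the work surface at z = 0. Lengths are in m, angles in rad, forces in N, time in s.
With the tool pointing down it reaches from about 0.35 to 0.975 m from the base axis. Payload 4.9 kg.
Tool frame: the origin (TCP) lies midway between the tips of the shut fingers; the grasp point (between the pads) lies 19 mm behind it; z points along the fingers, y is the direction in which the jaws open and shut (so a half turn about z gives the same grasp; the last joint's range is limited). The gripper opens to 85 mm and grips with 20 to 120 N. Pads are 22 mm wide; open, the fingers measure 114 mm over their backs; the gripper's body (76 mm by 85 mm) begins 54 mm behind the grasp point. The pads swing forward as they close: fully open they stand 13 mm farther back than shut.
Start: joints at [-1.442, 0.053, 1.613, -0, 1.476, -0.119], TCP at [0.153, -0.606, 0.21] pointing down, gripper open.
Joint ranges: [-3.01, 3.01], [-1.01, 2.22], [0.06, 2.58], [-1.02, 4.17], [0.09, 2.62], [-3.14, 3.14]. Speed limits (rad/s): [2.57, 2.57, 3.14, 3.14, 3.14, 3.14].

### API

Orientations are given as a rotation vector (axis times angle).
In Python, from station import ctrl gives the robot as it stands.
- The arm moves only by the tool drive_tool, never from a script. Its argument "moves" is one flat list of numbers, 7 for each row, row after row: the turn, a rotation vector about the world's x, y, z in degrees, then the shift along the world's x, y, z in m, then the closure, from 0 (fully open) to 1 (shut). A call has exactly 5 rows; each row shifts and turns the commanded pose from where the row before left it; what a row does not reach is not made up. A row lasts 1/8 s, in which the tool goes at most 62.5 mm and 10.7 degrees, less where a joint would pass 70% of its speed; a pose out of reach is approached as far as the arm can. A call is refused whole if a number of a shift passes 0.0625 or a number of a turn 10.7, either way. A call with a gripper value outside its range is refused whole. The fingers move at their own pace and stop on an object; "newtons" is the grip in N (left out, the last holds). Time passes only in rows, so rows that do not move let the fingers close, or fill a call up. It gives the time, the measured TCP pose, the force and the opening at its end, in the units of the state.
- ctrl.get_obs(): the state, without advancing time (a new reading comes with each control period).
- ctrl.get_image(name): name is "scene" or "top" or "wrist"; returns the picture (400x640x3 uint8, red, green, blue); there is no depth.
- ctrl.get_calibration(name): a dict with "fx", "fy", "cx", "cy" (pixels), "rvec" (rotation vector, rad) and "tvec" (3), from world to camera coordinates, as OpenCV has them; the wrist camera has in their place "T_tool_cam" (4x4, takes a point from camera to tool coordinates, whose origin is the TCP and whose axes are the flange's). Camera axes: x right, y down, z forward; pixel columns grow to the right and rows downward; lengths in m; the calibration is good to about 2 mm. A picture is of the moment at which its call begins: read the wrist's pose just before it. get_calibration takes no time and is no camera call.
- ctrl.finish_job(): hands the job in, once; it reports no verdict.
The state is a dict: "t": time; "q": joint angles; "dq": joint speeds; "effort": joint torques, N m; "tool_pos": TCP position; "tool_rot": TCP orientation; "contact_force": force on the tool from outside, world axes, zero at the start; "wrist_torque": the same for the moment, N m; "opening": finger opening in m.
Only numpy, scipy, OpenCV 4.12 (cv2) and the standard library are available. Lean on these libraries where they do the work, as an engineer would, in place of code of your own. Each camera call takes 0.05 s, during which the arm holds its last target.

### The job

Turn the wheel of the tilted tube carousel until its empty tube pocket, which starts down by or under the guard, is at the top in line with the fixed pointer. Then pick up the loose sample tube from the table and lay it lengthwise in that pocket, opposite the tube already on the wheel, and leave the pocket at the top with the tube lying flat between its walls (cap to either side). Leave the other things on the table where they are.

Things in the scene. Friction and masses are not known exactly. Their poses are not given: they have to be found in the camera images.
- wheel_hub (a point): Centre of the upper face of the carousel wheel, a metal disc of radius 105 mm on a fixed white stand. Frame turns with the wheel: z is the axle, up and towards the robot, 35 deg from vertical; x points to the EMPTY pocket. A hub cap (radius 16 mm) stands 16 mm up. Four steel pins to turn it by, 12 mm thick, 32 mm high, stand on the face at radius 85 mm, +-70 and +-110 deg about z from x.
- wheel (a joint): Turn of the wheel on its axle (rad), no stops; 0, or any multiple of 2 pi = the empty pocket exactly at the top. Positive is anticlockwise seen from above, looking down the axle. Light friction (about 0.06 N m): it stays where it is left. It starts between 2.2 and 4.1, the empty pocket mostly or wholly under the guard.
- pocket_seat (a point): Where a tube's centre lies in the empty pocket: 62 mm from the hub, 10.5 mm above the face. x outward, y along the pocket, z out of the face. The pocket is a grey open channel, inside 98 mm along y and 22 mm wide; floor 2 mm, walls 15 mm above the face, 3 mm thick. The side walls are left out over the middle 44 mm, so fingers have room on both sides of the tube.
- mate_mid (a point): Centre of the sample tube that is already on the wheel, fixed in an equal pocket opposite the empty one (62 mm from the hub); leave it there. Frame as wheel_hub.
- load_point (a point): Fixed point of the stand: where pocket_seat is when the empty pocket is at the top, in line with the dark pointer behind the wheel's upper rim. Frame upright: z up, x level from the robot's side to the back of the stand, y along the pocket when it is at the top. Uphill on the wheel is x raised by 35 deg.
- guard_edge (a point): Middle of the upper edge of the fixed flat white guard, which covers the wheel's lower half, parallel to the face: 20 mm downhill of the hub, 40 mm above the face, 244 mm wide; it reaches 115 mm downhill. Pins and pockets pass beneath it. Frame as load_point.
- lamp_edge (a point): Middle of the lower front edge of a fixed lamp bar (45 x 284 x 20 mm) that overhangs the top of the wheel, 80 mm beyond the hub and 140 mm above it. A hand that points straight down over the top pocket meets it; a hand held along the axle does not. Frame as load_point.
- tube_mid (a point): Centre of the loose sample tube lying on the table to the right of the stand, 8.5 mm above the table: 88 mm long, white barrel 13 mm thick, red cap 17 mm thick and 17 mm long, 11 to 18 g. y runs along the tube; it may roll if pushed.
- rubber_mid (a point): Centre of an eraser lying on the table, 22 x 48 x 13 mm: a bystander.
- pen_mid (a point): Centre of a pen lying on the table, 145 mm long (along y), 12 mm wide: a bystander.
- clip_mid (a point): Centre of a black fold-back clip on the table, 32 x 43 x 19 mm: a bystander.
- cup_mid (a point): Centre of a small specimen cup with a lid, 58 mm in diameter and 53 mm high: a bystander.

How it is judged:
By the outcome, as a careful person would: the job done as asked, in the order asked, and still so for the second after the job is handed in, with the robot touching nothing.
It also fails if it takes over 64 s, if anything falls off the work surface, if the arm or the gripper's body presses on something with over 40 N, if the wrist force passes 120 N, or if a joint passes its speed limit or range.

## Working session

There is one attempt and no reset: what is moved stays moved. The work goes in short steps, Python scripts to look and compute and a tool call to move; the robot and the scene stay as the last step left them, time stands still between calls to the robot, and variables do not carry over. Pictures are saved under pics/ and viewed, and the job is handed in when it is done.

Besides the shell and the picture viewer there is one more tool, called after ">>>" as a command line: name --argument value ..., lists and objects as JSON in quotes. drive_tool: Moves the arm, as the interface text tells. Its arguments: {"type":"object","properties":{"moves":{"type":"array","items":{"type":"number"}},"newtons":{"type":"number"}},"required":["moves"]}

```bash
ls -la; mkdir -p pics
python3 - <<'E'
from station import ctrl
import cv2
for n in ("scene","top","wrist"):
    o=ctrl.get_obs()
    im=ctrl.get_image(n); cv2.imwrite(f"pics/{n}0.png",im[:,:,::-1]); print(n,ctrl.get_calibration(n))
print(ctrl.get_obs())
E
```

```text
total 12
drwxr-xr-x  3 agent agent 4096 Dec  7 15:58 .
drwxr-xr-x 23 root  root  4096 Dec  7 15:58 ..
drwxr-xr-x  2 agent agent 4096 Dec  7 15:58 pics
scene {'fx': 393.00156397483767, 'fy': 393.00156397483767, 'cx': 317.8266776815355, 'cy': 196.76743017245605, 'rvec': array([ 1.13052023, -2.39792633,  0.98659296]), 'tvec': array([0.30569159, 0.4135928 , 0.73680929])}
top {'fx': 365.2368119074966, 'fy': 365.2368119074966, 'cx': 326.1428257573586, 'cy': 199.51123737847726, 'rvec': array([ 2.15977381, -2.09710395,  0.23907379]), 'tvec': array([-0.07155057,  0.54817814,  0.91905798])}
wrist {'fx': 357.03216483268596, 'fy': 357.03216483268596, 'cx': 320.15709273994264, 'cy': 199.66257437953684, 'T_tool_cam': array([[-3.34884736e-04, -9.63809311e-01, -2.66592384e-01,
         6.74919790e-02],
       [ 9.99999766e-01, -1.63757496e-04, -6.64136222e-04,
         4.69280806e-05],
       [ 5.96444174e-04, -2.66592544e-01,  9.63809141e-01,
        -1.63496067e-01],
       [ 0.00000000e+00,  0.00000000e+00,  0.00000000e+00,
         1.00000000e+00]])}
{'t': 0.15, 'q': array([-1.44198688e+00,  5.32676398e-02,  1.61401436e+00, -1.06962220e-05,
        1.47598712e+00, -1.19001074e-01]), 'dq': array([ 2.09465101e-03,  4.01062000e-04, -3.75220750e-03,  1.51409047e-03,
        4.73702034e-04, -6.94699805e-05]), 'effort': array([ 8.03086950e-04, -3.94239128e+01, -3.70721197e+01, -1.28162969e-04,
        4.61760006e-03, -4.96141411e-06]), 'tool_pos': array([ 0.15322869, -0.60537432,  0.20878539]), 'tool_rot': array([-3.11584407e+00, -3.88059015e-01,  2.96234046e-05]), 'contact_force': array([-0.18292719, -0.12893424, -0.11078572]), 'wrist_torque': array([-0.03243283, -0.05098229,  0.0041547 ]), 'opening': 0.0853131422354438}
```

View pics/scene0.png

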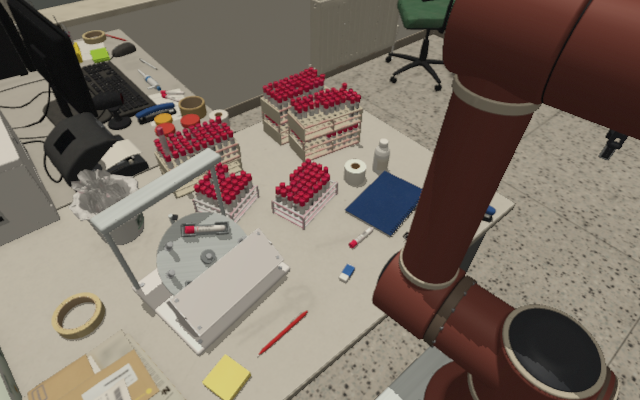

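View pics/top0.png

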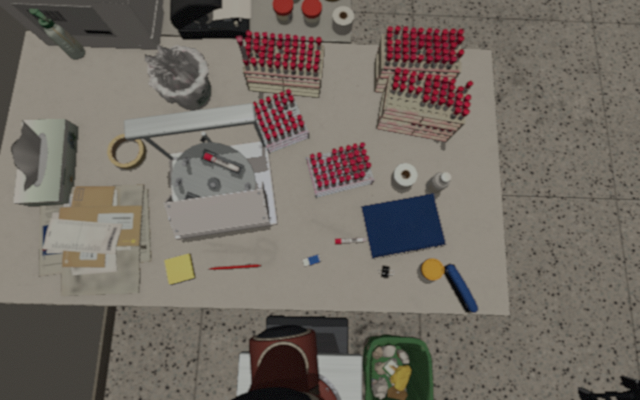

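View pics/wrist0.png

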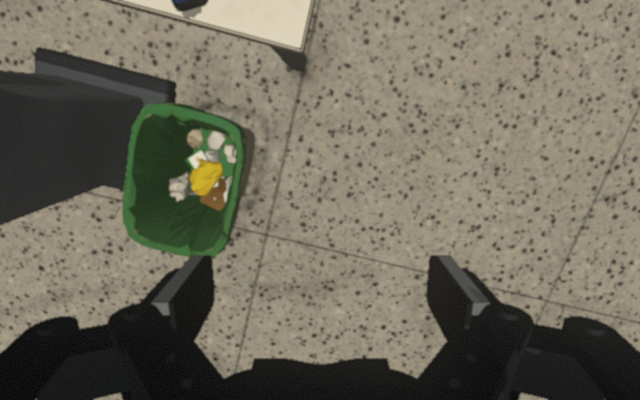

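The scene view shows the wheel near (205,250), with the mate tube near the top. The loose tube is at (361,238) in the scene view and (349,241) in the top view. I'll zoom in.

```bash
cat > h.py <<'E'
import numpy as np, cv2
from scipy.spatial.transform import Rotation as R
from scipy.optimize import least_squares
from station import ctrl
def P(n,obs=None):
    c=ctrl.get_calibration(n)
    K=np.array([[c['fx'],0,c['cx']],[0,c['fy'],c['cy']],[0,0,1]])
    if n!='wrist': return K,R.from_rotvec(c['rvec']).as_matrix(),np.array(c['tvec'])
    T=np.eye(4);T[:3,:3]=R.from_rotvec(obs['tool_rot']).as_matrix();T[:3,3]=obs['tool_pos']
    M=np.linalg.inv(T@c['T_tool_cam']);return K,M[:3,:3],M[:3,3]
def proj(p,X):
    K,r,t=p; Y=(np.atleast_2d(X)@r.T+t)@K.T; return Y[:,:2]/Y[:,2:]
def ray(p,uv):
    K,r,t=p; d=r.T@np.linalg.solve(K,[uv[0],uv[1],1.]); return -r.T@t,d/np.linalg.norm(d)
def plane(p,uv,z):
    o,d=ray(p,uv); return o+d*(z-o[2])/d[2]
def tri(obsl):
    A=np.zeros((3,3));b=np.zeros(3)
    for p,uv in obsl:
        o,d=ray(p,uv);M=np.eye(3)-np.outer(d,d);A+=M;b+=M@o
    x=np.linalg.solve(A,b); return x,[proj(p,x)[0]-uv for p,uv in obsl]
def crop(im,x0,y0,w,h,s,f):
    c=cv2.resize(im[y0:y0+h,x0:x0+w],None,fx=s,fy=s,interpolation=cv2.INTER_CUBIC)
    cv2.imwrite(f,c)
E
python3 - <<'E'
from h import *
s=cv2.imread('pics/scene0.png');t=cv2.imread('pics/top0.png')
crop(s,120,140,190,140,4,'pics/s_c.png');crop(t,120,90,160,150,4,'pics/t_c.png')
crop(t,290,220,100,70,6,'pics/t_t.png');crop(s,310,210,100,80,6,'pics/s_t.png')
E
```

```text
(no output)
```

View pics/s_c.png

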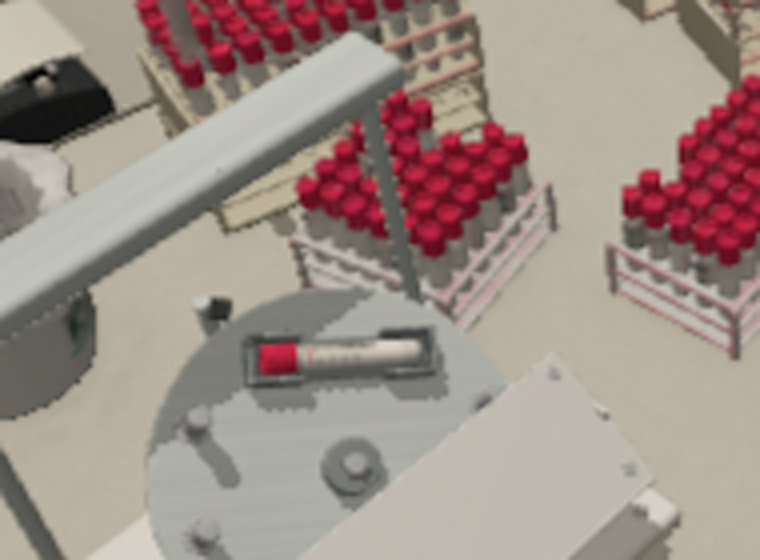

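View pics/t_c.png

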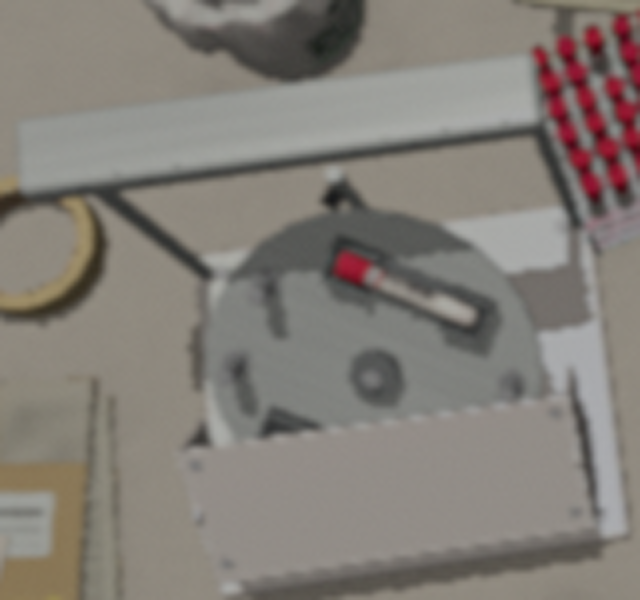

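View pics/t_t.png

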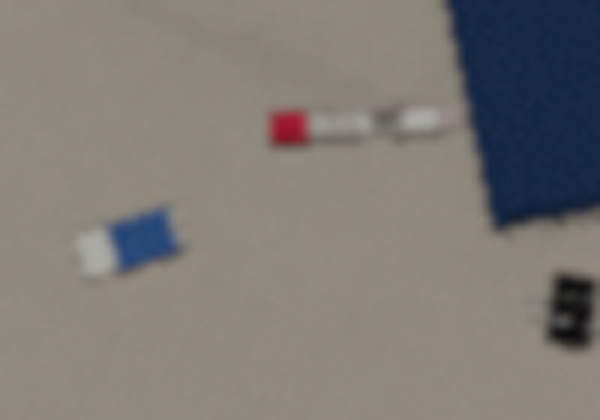

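View pics/s_t.png

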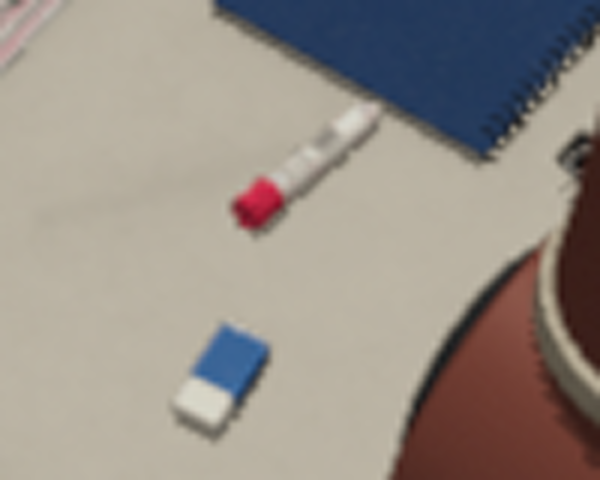

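```bash
cat > fit.py <<'E'
from h import *
def frame(v):
    c,s=np.cos(v[3]),np.sin(v[3]);xs=np.array([c,s,0]);ys=np.array([-s,c,0]);zs=np.array([0,0,1.])
    a=np.radians(35);u=np.cos(a)*xs+np.sin(a)*zs;n=-np.sin(a)*xs+np.cos(a)*zs
    return np.array(v[:3]),xs,ys,zs,u,n
def W(v,th,r,z,tang=0):
    h,xs,ys,zs,u,n=frame(v);d=np.cos(th)*u+np.sin(th)*ys;t=-np.sin(th)*u+np.cos(th)*ys
    return h+r*d+tang*t+z*n
def G(v,up,y,z):
    h,xs,ys,zs,u,n=frame(v);return h+up*u+y*ys+z*n
E
python3 - <<'E'
from fit import *
ps,pt=P('scene'),P('top')
S=lambda x,y:np.array([120+x/4,140+y/4]);T=lambda x,y:np.array([120+x/4,90+y/4])
rad=np.radians
obs=[]
A=lambda name,f,p,uv:obs.append((name,f,p,uv))
A('guardUR s',lambda v:G(v,-.02,-.122,.041),ps,S(550,357))
A('guardLR s',lambda v:G(v,-.115,-.122,.041),ps,S(652,478))
A('guardUR t',lambda v:G(v,-.02,-.122,.041),pt,T(567,395))
A('guardUL t',lambda v:G(v,-.02,.122,.041),pt,T(185,450))
A('guardLR t',lambda v:G(v,-.115,-.122,.041),pt,T(600,540))
A('guardLL t',lambda v:G(v,-.115,.122,.041),pt,T(228,592))
A('hub s',lambda v:W(v,0,0,.018),ps,S(356,464))
A('hub t',lambda v:W(v,0,0,.018),pt,T(374,378))
A('pin110 s',lambda v:W(v,v[4]-rad(110),.085,.032),ps,S(200,412))
A('pin70 s',lambda v:W(v,v[4]-rad(70),.085,.032),ps,S(205,527))
A('pinR s',lambda v:W(v,v[4]+rad(110),.085,.032),ps,S(490,392))
A('pinR t',lambda v:W(v,v[4]+rad(110),.085,.032),pt,T(512,378))
A('tubemid s',lambda v:W(v,v[4]+np.pi,.062,.0105),ps,S(340,358))
A('tubemid t',lambda v:W(v,v[4]+np.pi,.062,.0105),pt,T(408,288))
def f(v): return np.concatenate([proj(p,g(v))[0]-uv for _,g,p,uv in obs])
v0=[.55,.2,.12,-.1,2.7]
h0=tri([(ps,S(356,464)),(pt,T(374,378))]);print(h0)
v0[:3]=h0[0]
r=least_squares(f,v0,loss='soft_l1');print(r.x)
for (n,*_),e in zip(obs,f(r.x).reshape(-1,2)):print(n,e.round(2))
np.save('v.npy',r.x)
v=r.x
print('load',G(v,.062,0,.0105),'lamp L',proj(pt,frame(v)[0]+.08*frame(v)[1]+.142*frame(v)[2]+.14*frame(v)[3]))
# loose tube
S=lambda x,y:np.array([310+x/6,210+y/6]);T=lambda x,y:np.array([290+x/6,220+y/6])
for a,b in (((245,212),(271,128)),((375,112),(457,118)),):
    print(tri([(ps,S(*a)),(pt,T(*b))]),plane(ps,S(*a),.0085),plane(pt,T(*b),.0085))
for nm,b in (('rub',(128,242)),('clip',(572,310))):print(nm,plane(pt,T(*b),.01))
print('pen',plane(pt,(211,268),.006),plane(pt,(260,266),.006))
E
```

```text
(array([0.57082754, 0.2329261 , 0.10333369]), [array([0.55296748, 0.1476545 ]), array([-0.34903161, -0.35430738])])
[0.58253467 0.2354863  0.08744794 0.1974864  2.55592954]
guardUR s [ 0.39 -1.7 ]
guardLR s [ 0.92 -0.62]
guardUR t [ 0.44 -2.23]
guardUL t [-1.98 -0.34]
guardLR t [-0.79 -5.25]
guardLL t [-1.59 -2.72]
hub s [0.08 0.12]
hub t [-0.38 -0.86]
pin110 s [0.52 2.12]
pin70 s [1.59 1.22]
pinR s [1.81 0.73]
pinR t [-1.13  3.17]
tubemid s [0.38 0.04]
tubemid t [ 0.2  -0.64]
load [0.62642944 0.24426941 0.13161078] lamp L [[128.99147362 141.34580062]]
(array([ 0.44452018, -0.08362296,  0.00733497]), [array([0.44236392, 0.08165498]), array([-0.25502301, -0.33399662])]) [ 0.44483095 -0.08224984  0.0085    ] [ 0.44352816 -0.08428319  0.0085    ]
(array([ 0.45175442, -0.16989342,  0.00169209]), [array([0.26498306, 0.04335237]), array([-0.15725309, -0.207483  ])]) [ 0.44878037 -0.1648107   0.0085    ] [ 0.45056494 -0.16940755  0.0085    ]
rub [ 0.39036694 -0.02088977  0.01      ]
clip [ 0.36567705 -0.22155976  0.01      ]
pen [0.36282153 0.24712326 0.006     ] [0.37163522 0.11675485 0.006     ]
```

>>> drive_tool --moves '[0, 0, 4.2, 0.028, 0.0466, 0.006, 0, 0, 0, 4.2, 0.028, 0.0466, 0.006, 0, 0, 0, 4.2, 0.028, 0.0466, 0.006, 0, 0, 0, 4.2, 0.028, 0.0466, 0.006, 0, 0, 0, 4.2, 0.028, 0.0466, 0.006, 0]'

```text
t: 0.78
tool_pos: [0.2938, -0.3712, 0.2397]
tool_rot: [-2.993, -0.953, -0.0]
contact_force: [1.2, 0.0, -0.4]
opening: 0.0856
```

>>> drive_tool --moves '[0, 0, 4.2, 0.028, 0.0466, 0.006, 0.5, 0, 0, 4.2, 0.028, 0.0466, 0.006, 0.5, 0, 0, 4.2, 0.028, 0.0466, 0.006, 0.5, 0, 0, 4.2, 0.028, 0.0466, 0.006, 0.5, 0, 0, 4.2, 0.028, 0.0466, 0.006, 0.5]'

```text
t: 1.4
tool_pos: [0.4338, -0.1382, 0.2698]
tool_rot: [2.769, 1.483, 0.0]
contact_force: [-0.0, -0.2, 0.2]
opening: 0.0427
```

```bash
cat >> h.py <<'E'
def shot(n,f):
    o=ctrl.get_obs(); im=ctrl.get_image(n)[:,:,::-1].copy(); cv2.imwrite('pics/'+f+'.png',im)
    np.save('pics/'+f+'.npy',np.r_[o['tool_pos'],o['tool_rot']]); return o,im
def Pw(f):
    a=np.load('pics/'+f+'.npy'); return P('wrist',dict(tool_pos=a[:3],tool_rot=a[3:]))
E
python3 - <<'E'
from h import *
o,im=shot('wrist','w1');print(o['t'],o['q'],o['tool_pos'],o['tool_rot'],o['opening'])
E
```

```text
1.4 [-4.72034682e-01 -3.98181103e-01  1.91102432e+00 -8.49786402e-05
  1.62846256e+00  1.15619465e-01] [ 0.43377995 -0.13817517  0.26982828] [2.76935738e+00 1.48272710e+00 1.47662833e-04] 0.04266735348536681
```

View pics/w1.png

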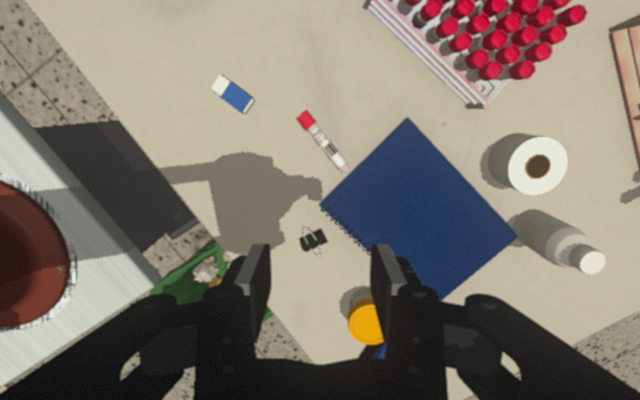

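Wrist view: the loose tube has its cap end at about (302,115) and its barrel tip at about (346,170). The notebook corner is nearby. I'll compute positions and plan the approach to the wheel.

Run:
```python
from fit import *
im=cv2.imread('pics/w1.png');crop(im,280,90,90,100,6,'pics/w1c.png')
p=Pw('w1')
for uv in ((301,115),(346.5,171)):print(plane(p,uv,.0085))
v=np.load('v.npy');h,xs,ys,zs,u,n=frame(v)
print(h,u,n,ys)
def target(pos,jawdir):  # jawdir in world
    z=-n;y=jawdir-n*(jawdir@n);y/=np.linalg.norm(y);x=np.cross(y,z);return R.from_matrix(np.array([x,y,z]).T)
o=ctrl.get_obs();Rc=R.from_rotvec(o['tool_rot'])
a=np.radians(45);t=-np.sin(a)*u+np.cos(a)*ys
for s in (1,-1):
    Rt=target(None,s*t);d=Rt*Rc.inv();print(s,np.degrees(d.as_rotvec()))
pos=G(v,.03,0,.16);print(pos,pos-o['tool_pos'])
```

```text
[ 0.44400356 -0.0826377   0.0085    ]
[ 0.45241605 -0.16738101  0.0085    ]
[0.58253467 0.2354863  0.08744794] [0.80323007 0.1607219  0.57357644] [-0.56242775 -0.11253868  0.81915204] [-0.19620521  0.98056286  0.        ]
1 [-53.21512845 -11.15126202 171.16383053]
-1 [  6.79552722 -34.08495647  -0.52284432]
[0.51664313 0.22230177 0.23571956] [ 0.08029108  0.35554967 -0.03507343]
```

View pics/w1c.png

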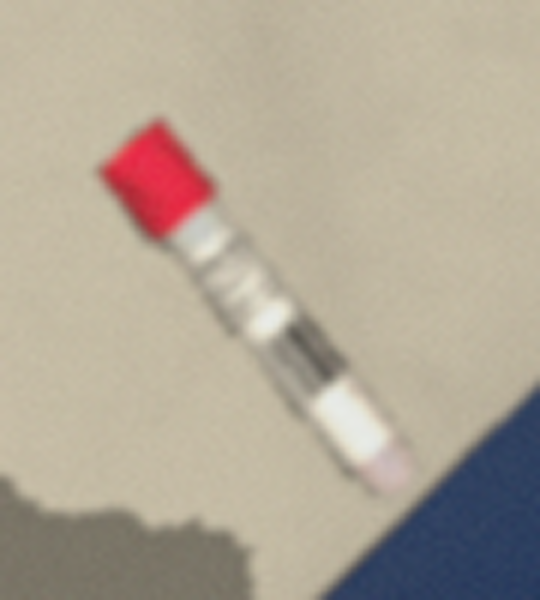

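>>> drive_tool --moves '[0.9, -4.3, 0, 0.007, 0.045, 0, 0.5, 0.9, -4.3, 0, 0.007, 0.045, 0, 0.5, 0.9, -4.3, 0, 0.009, 0.045, 0, 0.5, 0.9, -4.3, 0, 0.009, 0.045, 0, 0.5, 0.9, -4.3, 0, 0.009, 0.045, -0.004, 0.5]'

```text
t: 2.08
tool_pos: [0.4745, 0.0862, 0.2662]
tool_rot: [2.631, 1.403, 0.561]
contact_force: [0.9, 0.7, -0.0]
opening: 0.0427
```

>>> drive_tool --moves '[0.8, -4.3, 0, 0.009, 0.045, -0.005, 0.6, 0.8, -4.3, 0, 0.009, 0.045, -0.005, 0.6, 0.7, -4.0, -0.5, 0.009, 0.038, -0.005, 0.6, 0, 0, 0, 0, 0, 0, 0.6, 0, 0, 0, 0, 0, 0, 0.6]'

```text
t: 2.7
tool_pos: [0.5013, 0.2127, 0.2508]
tool_rot: [2.512, 1.329, 0.85]
contact_force: [-0.5, 0.4, 0.5]
opening: 0.0341
```

Run:
```python
from fit import *
o,im=shot('wrist','w2');print(o['t'],o['q'],o['tool_pos'],o['tool_rot'],o['opening'])
print(np.degrees(o['q']), R.from_rotvec(o['tool_rot']).as_matrix()[:,2])
```

```text
2.7 [ 0.29982714 -0.59518022  2.16144111 -0.0766227   0.97332303  0.92076752] [0.50125963 0.21268888 0.25079261] [2.51179703 1.32898175 0.84962273] 0.03409317231965707
[ 17.17882992 -34.10131452 123.8414533   -4.39015732  55.7673018
  52.75609263] [ 0.55971672  0.10679287 -0.82177398]
```

View pics/w2.png

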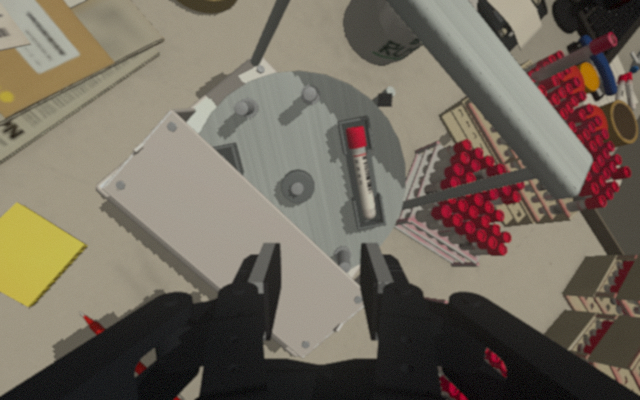

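Run:
```python
from h import *
im=cv2.imread('pics/w2.png');crop(im,180,60,250,220,3,'pics/w2c.png')
```

```text
(no output)
```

View pics/w2c.png

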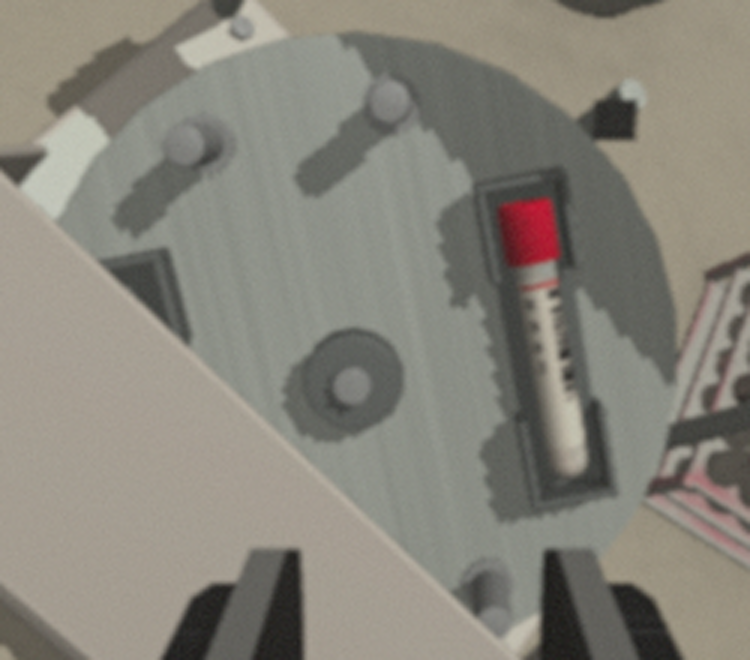

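```bash
cat > fit2.py <<'E'
from fit import *
rad=np.radians
def resid(v,obs,rims):
    r=[proj(p,g(v))[0]-uv for _,g,p,uv in obs]
    h,xs,ys,zs,u,n=frame(v)
    for p,uv in rims:
        o,d=ray(p,uv);X=o+d*((h-o)@n)/(d@n);r.append([(np.linalg.norm(X-h)-.105)*1400,0])
    return np.concatenate(r)
E
python3 - <<'E'
from fit2 import *
ps,pt,pw=P('scene'),P('top'),Pw('w2')
S=lambda x,y:np.array([120+x/4,140+y/4]);T=lambda x,y:np.array([120+x/4,90+y/4]);Wp=lambda x,y:np.array([180+x/3,60+y/3])
obs=[];A=lambda *a:obs.append(a)
for nm,da,uv in (('pA',-70,(186,143)),('pB',-110,(390,99)),('pC',110,(490,618))):
    A(nm,lambda v,da=da:W(v,v[4]+rad(da),.085,.032),pw,Wp(*uv))
A('hub',lambda v:W(v,0,0,.016),pw,Wp(353,380))
A('tm',lambda v:W(v,v[4]+np.pi,.062,.0105),pw,Wp(549.5,339))
for tang,rr,uv in ((1,.062-.014,(476,187)),(1,.062+.014,(562,170)),(-1,.062+.014,(614,490)),(-1,.062-.014,(532,508))):
    A('ch',lambda v,tang=tang,rr=rr:W(v,v[4]+np.pi,rr,.015,-tang*.052),pw,Wp(*uv))
rims=[(pw,Wp(*x)) for x in ((345,33),(520,70),(640,220),(675,340))]
A('guardUR s',lambda v:G(v,-.02,-.122,.04),ps,S(550,357))
A('guardUR t',lambda v:G(v,-.02,-.122,.04),pt,T(567,395))
A('guardUL t',lambda v:G(v,-.02,.122,.04),pt,T(185,450))
A('guardUL w',lambda v:G(v,-.02,.122,.04),pw,np.array([172,111]))
A('hub s',lambda v:W(v,0,0,.016),ps,S(353,466))
A('hub t',lambda v:W(v,0,0,.016),pt,T(374,380))
A('pin110 s',lambda v:W(v,v[4]-rad(110),.085,.032),ps,S(200,412))
A('pin70 s',lambda v:W(v,v[4]-rad(70),.085,.032),ps,S(205,527))
A('tubemid s',lambda v:W(v,v[4]+np.pi,.062,.0105),ps,S(340,358))
A('tubemid t',lambda v:W(v,v[4]+np.pi,.062,.0105),pt,T(408,288))
v0=np.load('v.npy')
r=least_squares(lambda v:resid(v,obs,rims),v0,loss='soft_l1');print(r.x)
for (n,*_),e in zip(obs,resid(r.x,obs,rims).reshape(-1,2)):print(n,e.round(2))
print(resid(r.x,obs,rims)[-8:].round(1))
np.save('v2.npy',r.x)
v=r.x;h,xs,ys,zs,u,n=frame(v)
im=cv2.imread('pics/w2.png')
def dots(im,p,X,c):
    for q in proj(p,np.array(X)):cv2.circle(im,tuple(int(round(a*2)) for a in q),2,c,-1)
for nm,p in (('w2',pw),('scene0',ps),('top0',pt)):
    im=cv2.resize(cv2.imread(f'pics/{nm}.png'),None,fx=2,fy=2)
    dots(im,p,[W(v,a,.105,0) for a in np.linspace(-1.6,1.6,40)],(0,255,0))
    dots(im,p,[G(v,-.02,y,.04) for y in np.linspace(-.122,.122,12)],(255,0,0))
    dots(im,p,[h+.08*xs+y*ys+.14*zs for y in np.linspace(-.142,.142,12)],(255,255,0))
    dots(im,p,[W(v,v[4]+rad(d),.085,.032) for d in (-70,-110,110)],(0,0,255))
    q=proj(p,W(v,0,.05,0))[0]*2
    x,y=[int(max(0,min(a,b))) for a,b in zip(q-[300,250],(480,200))]
    cv2.imwrite(f'pics/ov_{nm}.png',im[y:y+600,x:x+800])
E
```

```text
[0.58271704 0.23614446 0.08804301 0.20162546 2.5274874 ]
pA [ 1.81 -0.21]
pB [1.13 1.43]
pC [-0.78 -1.21]
hub [-0.35  0.13]
tm [-1.81  0.88]
ch [ 17.11 106.07]
ch [ 16.69 106.82]
ch [ -16.1  -106.91]
ch [ -19.41 -107.12]
guardUR s [-0.16 -1.82]
guardUR t [ 0.2  -2.71]
guardUL t [-2.14 -0.44]
guardUL w [-0.21 -0.39]
hub s [ 0.28 -0.27]
hub t [-0.56 -1.78]
pin110 s [0.45 1.04]
pin70 s [0.78 0.2 ]
tubemid s [ 0.72 -0.07]
tubemid t [ 0.5  -0.55]
[-0.6  0.   3.4  0.  -2.   0.   0.8  0. ]
```

View pics/ov_w2.png

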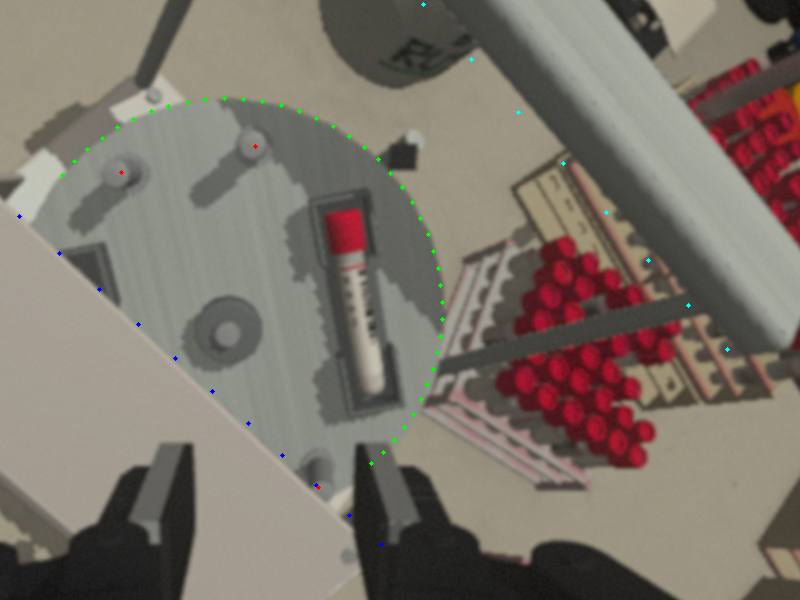

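View pics/ov_top0.png

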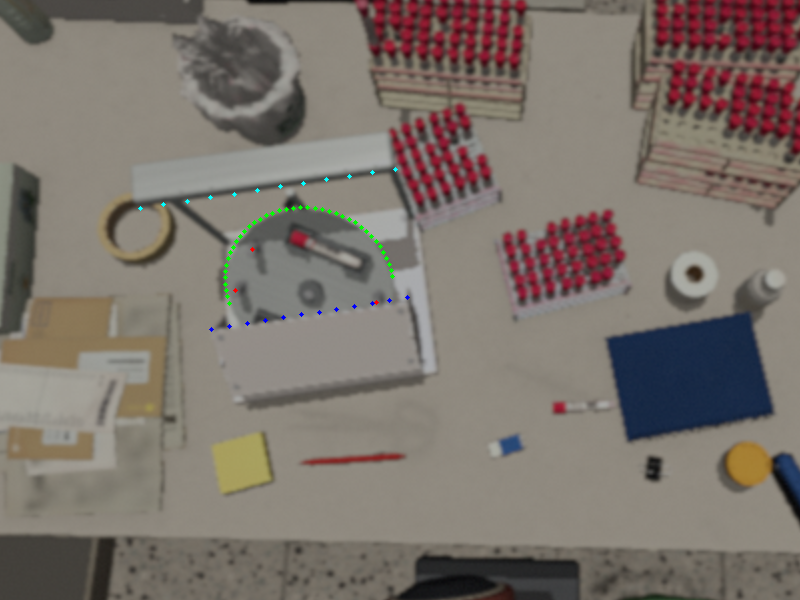

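```bash
cat > runfit.py <<'E'
from fit2 import *
ps,pt,pw=P('scene'),P('top'),Pw('w2')
S=lambda x,y:np.array([120+x/4,140+y/4]);T=lambda x,y:np.array([120+x/4,90+y/4]);Wp=lambda x,y:np.array([180+x/3,60+y/3])
obs=[];A=lambda *a:obs.append(a)
for nm,da,uv in (('pA',-70,(186,143)),('pB',-110,(390,99)),('pC',110,(490,618))):
    A(nm,lambda v,da=da:W(v,v[4]+rad(da),.085,.032),pw,Wp(*uv))
A('hub',lambda v:W(v,0,0,.016),pw,Wp(353,380))
for tang,rr,uv in ((1,.062-.014,(476,187)),(1,.062+.014,(562,170)),(-1,.062+.014,(614,490)),(-1,.062-.014,(532,508))):
    A('ch',lambda v,tang=tang,rr=rr:W(v,v[4]+np.pi,rr,.015,tang*.052),pw,Wp(*uv))
rims=[(pw,Wp(*x)) for x in ((345,33),(520,70),(640,220),(675,340))]
A('guardUR s',lambda v:G(v,-.02,-.122,.04),ps,S(550,357))
A('guardUR t',lambda v:G(v,-.02,-.122,.04),pt,T(567,395))
A('guardUL t',lambda v:G(v,-.02,.122,.04),pt,T(185,450))
A('guardUL w',lambda v:G(v,-.02,.122,.04),pw,np.array([172,111]))
A('hub s',lambda v:W(v,0,0,.016),ps,S(353,466))
A('hub t',lambda v:W(v,0,0,.016),pt,T(374,380))
A('pin110 s',lambda v:W(v,v[4]-rad(110),.085,.032),ps,S(200,412))
A('pin70 s',lambda v:W(v,v[4]-rad(70),.085,.032),ps,S(205,527))
A('tubemid s',lambda v:W(v,v[4]+np.pi,.062,.0105),ps,S(340,358))
A('tubemid t',lambda v:W(v,v[4]+np.pi,.062,.0105),pt,T(408,288))
v0=np.load('v.npy')
r=least_squares(lambda v:resid(v,obs,rims),v0,loss='soft_l1');print(r.x)
for (n,*_),e in zip(obs,resid(r.x,obs,rims).reshape(-1,2)):print(n,e.round(2))
print(resid(r.x,obs,rims)[-8:].round(1))
np.save('v2.npy',r.x)
E
python3 runfit.py
python3 - <<'E'
from fit2 import *
v=np.load('v2.npy');h,xs,ys,zs,u,n=frame(v);o=ctrl.get_obs()
Rc=R.from_rotvec(o['tool_rot'])
print('u',u,'n',n,'ys',ys)
a=v[4]-rad(70);print('alphaA',np.degrees(a))
def RT(al): 
    t=-np.sin(al)*u+np.cos(al)*ys; y=-t; return R.from_matrix(np.array([np.cross(y,-n),y,-n]).T)
print('turn',np.degrees((RT(rad(45))*Rc.inv()).as_rotvec()))
for H in (.06,.010):
    X=W(v,a,.085,H);print(H,X,X-o['tool_pos'])
print('tool in wheel frame: u,y,n',[(o['tool_pos']-h)@k for k in (u,ys,n)])
E
```

```text
[0.58168508 0.23579224 0.08940131 0.19462911 2.54130394]
pA [0.72 0.36]
pB [0.19 1.38]
pC [-0.1  -0.49]
hub [-0.48  0.7 ]
ch [-1.2 -0.2]
ch [ 0.9 -0.6]
ch [0.04 0.35]
ch [-1.01 -0.52]
guardUR s [ 0.33 -1.75]
guardUR t [ 0.17 -2.09]
guardUL t [-2.41 -0.45]
guardUL w [-0.5  -0.99]
hub s [ 0.51 -0.41]
hub t [-0.63 -1.5 ]
pin110 s [0.5  1.23]
pin70 s [1.06 0.43]
tubemid s [ 0.75 -0.25]
tubemid t [ 0.25 -0.37]
[-0.5  0.   3.4  0.  -2.3  0.   0.2  0. ]
u [0.80368602 0.15842619 0.57357644] n [-0.56274701 -0.11093121  0.81915204] ys [-0.19340266  0.98111947  0.        ]
alphaA 75.60599011206018
turn [ 0.01032006 -0.21916907  0.43854872]
0.06 [0.54897898 0.31326123 0.15067013] [ 0.04736008  0.10096042 -0.10061231]
0.01 [0.57711633 0.31880779 0.10971252] [ 0.07549743  0.10650698 -0.14156991]
tool in wheel frame: u,y,n [np.float64(0.024781469738136636), np.float64(-0.007562888919274177), np.float64(0.1802681850013214)]
```

Run:
```python
from fit2 import *
v=np.load('v2.npy');h,xs,ys,zs,u,n=frame(v)
x,e=tri([(P('top'),(172,158)),(Pw('w2'),(252,64))]);print(x,e,[(x-h)@k for k in (u,ys,n)],[(x-h)@k for k in (xs,ys,zs)])
# body box around axis at pin path: pole as vertical line through x
for al in (75,45,0,-45,-70):
    c=W(v,rad(al),.085,.01)
    for z in (.1,.16,.22): 
        q=np.array([x[0],x[1],z]);d=q-c;print(al,z,'n',round(d@n,3),'perp u,y',round(d@u,3),round(d@ys,3))
```

```text
[ 0.66877478  0.3879737  -0.00269431] [array([-0.2110421 , -0.08991338]), array([0.09644524, 0.50110134])] [np.float64(0.04127842409691182), np.float64(0.13246481941700194), np.float64(-0.14133145897231764)] [np.float64(0.11487770006564933), np.float64(0.13246481941700194), np.float64(-0.09209562214782595)]
75 0.1 n -0.067 perp u,y 0.078 0.05
75 0.16 n -0.018 perp u,y 0.113 0.05
75 0.22 n 0.031 perp u,y 0.147 0.05
45 0.1 n -0.067 perp u,y 0.04 0.072
45 0.16 n -0.018 perp u,y 0.074 0.072
45 0.22 n 0.031 perp u,y 0.109 0.072
0 0.1 n -0.067 perp u,y 0.015 0.132
0 0.16 n -0.018 perp u,y 0.05 0.132
0 0.22 n 0.031 perp u,y 0.084 0.132
-45 0.1 n -0.067 perp u,y 0.04 0.193
-45 0.16 n -0.018 perp u,y 0.074 0.193
-45 0.22 n 0.031 perp u,y 0.109 0.193
-70 0.1 n -0.067 perp u,y 0.071 0.212
-70 0.16 n -0.018 perp u,y 0.106 0.212
-70 0.22 n 0.031 perp u,y 0.14 0.212
```

>>> drive_tool --moves '[0, 0, 0, -0.01, 0.044, -0.001, 0.6, 0, 0, 0, -0.01, 0.044, -0.001, 0.6, 0, 0, 0, 0.0335, 0.0065, -0.049, 0.6, 0, 0, 0, 0.0335, 0.0065, -0.049, 0.6, 0, 0, 0, 0, 0, 0, 0.6]'

```text
t: 3.38
tool_pos: [0.5471, 0.3109, 0.1428]
tool_rot: [2.518, 1.328, 0.831]
contact_force: [0.1, 0.3, -0.6]
opening: 0.0341
```

Run:
```python
from fit2 import *
o,im=shot('wrist','w3')
v=np.load('v2.npy');h,xs,ys,zs,u,n=frame(v);print(o['t'],[round(float((o['tool_pos']-h)@k),4) for k in (u,ys,n)])
for q in proj(P('wrist',o),np.array([W(v,v[4]-rad(70),.085,.032),o['tool_pos']])):cv2.circle(im,tuple(int(a) for a in q),2,(0,255,0),-1)
cv2.imwrite('pics/w3o.png',im)
```

```text
3.375 [0.0148, 0.0804, 0.0549]
```

View pics/w3o.png

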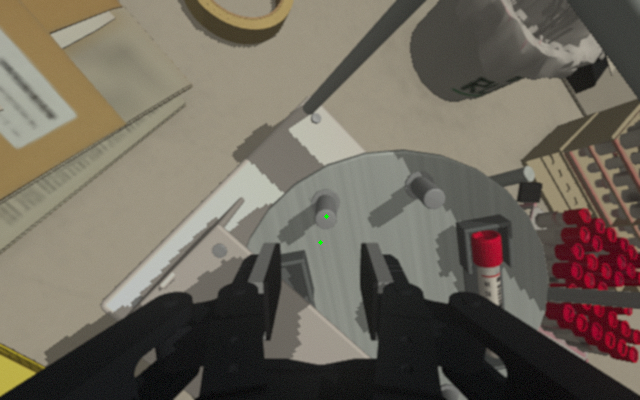

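>>> drive_tool --moves '[0, 0, 0, 0.005, 0.003, 0.004, 0.6, 0, 0, 0, 0, 0, 0, 0.6, 0, 0, 0, 0.008, 0.0016, -0.012, 0.6, 0, 0, 0, 0.008, 0.0016, -0.012, 0.6, 0, 0, 0, 0, 0, 0, 0.6]'

```text
t: 4.05
tool_pos: [0.5686, 0.3197, 0.1282]
tool_rot: [2.513, 1.33, 0.845]
contact_force: [-0.1, -0.0, 0.8]
opening: 0.0341
```

```bash
cat > st.py <<'E'
from fit2 import *
def st(v=None):
    v=np.load('v2.npy') if v is None else v
    h,xs,ys,zs,u,n=frame(v);o=ctrl.get_obs();d=o['tool_pos']-h
    print('t',round(o['t'],2),'u,y,n mm',[round(float(d@k)*1000,1) for k in (u,ys,n)],'r',round(float(np.hypot(d@u,d@ys))*1e3,1),'al',round(float(np.degrees(np.arctan2(d@ys,d@u))),1),'F',o['contact_force'].round(1),'op',round(o['opening'],4),'q6',round(np.degrees(o['q'][5]),1))
    M=R.from_rotvec(o['tool_rot']).as_matrix();print('zaxis err deg u,y',[round(float(np.degrees(M[:,2]@k)),2) for k in (u,ys)],'jaw(-y) tangent angle',round(float(np.degrees(np.arctan2(M[:,1]@u,-M[:,1]@ys))),1))
    return o
E
python3 -c "
from st import *
st()
o,im=shot('wrist','w4')"
```

```text
t 4.05 u,y,n mm [25.1, 84.9, 29.9] r 88.5 al 73.6 F [-0.1 -0.   0.8] op 0.0341 q6 70.0
zaxis err deg u,y [-0.44, -0.23] jaw(-y) tangent angle 44.7
```

View pics/w4.png

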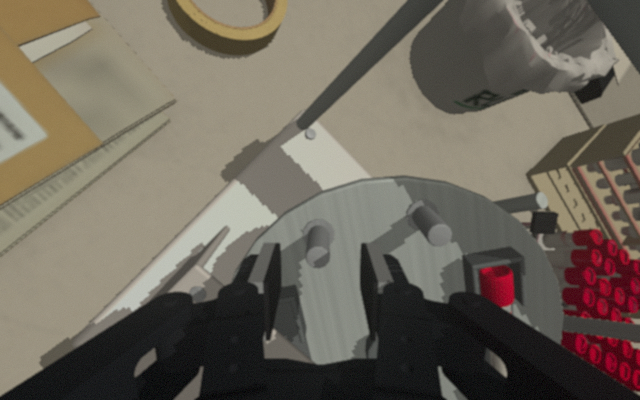

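>>> drive_tool --moves '[0, 0, 0, -0.0026, -0.0032, -0.0022, 0.6, 0, 0, 0, 0.005, 0.001, -0.0074, 0.6, 0, 0, 0, 0.005, 0.001, -0.0074, 0.6, 0, 0, 0, 0, 0, 0, 0.7, 0, 0, 0, 0, 0, 0, 0.7]'

```text
t: 4.72
tool_pos: [0.5767, 0.3191, 0.1136]
tool_rot: [2.512, 1.329, 0.85]
contact_force: [0.4, -0.7, 0.2]
opening: 0.0255
```

```bash
python3 -c "
from st import *
st()
o,im=shot('wrist','w5')"
```

```text
t 4.72 u,y,n mm [23.1, 82.7, 13.4] r 85.9 al 74.4 F [ 0.4 -0.7  0.2] op 0.0255 q6 70.1
zaxis err deg u,y [-0.24, -0.18] jaw(-y) tangent angle 44.7
```

View pics/w5.png

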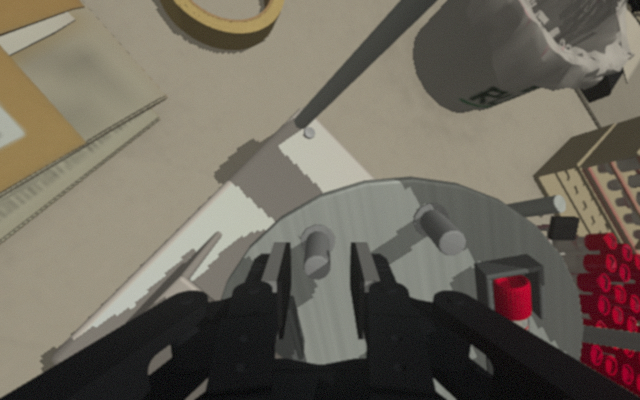

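```bash
cat > path.py <<'E'
from st import *
def rows(al0,al1,jaw0,k,r=.085,nn=None,jl=(-35,45),r0=None,n0=None):
    v=np.load('v2.npy');h,xs,ys,zs,u,n=frame(v)
    o=ctrl.get_obs();d=o['tool_pos']-h
    if al0 is None: al0=np.degrees(np.arctan2(d@ys,d@u))
    prev=o['tool_pos'];jp=jaw0
    for i in range(1,k+1):
        a=al0+(al1-al0)*i/k;X=W(v,rad(a),r,d@n if nn is None else nn)
        j=np.clip(a,*jl);s=X-prev;w=n*(j-jp)
        print(round(a,1),'turn',w.round(2).tolist(),'shift',s.round(4).tolist());prev=X;jp=j
E
python3 -c "
from path import *
rows(None,-70,44.7,20,nn=.012)"
```

```text
67.0 turn [-0.17, -0.03, 0.25] shift [0.0097, -0.0027, 0.0043]
59.8 turn [-0.0, -0.0, 0.0] shift [0.0086, -0.0032, 0.0055]
52.6 turn [-0.0, -0.0, 0.0] shift [0.0083, -0.0044, 0.0051]
45.4 turn [-0.0, -0.0, 0.0] shift [0.0078, -0.0056, 0.0046]
38.2 turn [3.84, 0.76, -5.59] shift [0.0073, -0.0067, 0.0041]
31.0 turn [4.06, 0.8, -5.91] shift [0.0066, -0.0077, 0.0035]
23.8 turn [4.06, 0.8, -5.91] shift [0.0058, -0.0085, 0.0028]
16.5 turn [4.06, 0.8, -5.91] shift [0.0049, -0.0093, 0.0021]
9.3 turn [4.06, 0.8, -5.91] shift [0.0039, -0.0098, 0.0014]
2.1 turn [4.06, 0.8, -5.91] shift [0.0029, -0.0103, 0.0006]
-5.1 turn [4.06, 0.8, -5.91] shift [0.0018, -0.0105, -0.0002]
-12.3 turn [4.06, 0.8, -5.91] shift [0.0007, -0.0106, -0.0009]
-19.5 turn [4.06, 0.8, -5.91] shift [-0.0004, -0.0106, -0.0017]
-26.7 turn [4.06, 0.8, -5.91] shift [-0.0015, -0.0103, -0.0024]
-33.9 turn [4.06, 0.8, -5.91] shift [-0.0026, -0.0099, -0.0031]
-41.2 turn [0.6, 0.12, -0.87] shift [-0.0036, -0.0093, -0.0037]
-48.4 turn [-0.0, -0.0, 0.0] shift [-0.0046, -0.0086, -0.0043]
-55.6 turn [-0.0, -0.0, 0.0] shift [-0.0055, -0.0078, -0.0048]
-62.8 turn [-0.0, -0.0, 0.0] shift [-0.0063, -0.0068, -0.0053]
-70.0 turn [-0.0, -0.0, 0.0] shift [-0.007, -0.0058, -0.0056]
```

>>> drive_tool --moves '[0, 0, 0, 0.0097, -0.0027, 0.0043, 0.78, 0, 0, 0, 0.0086, -0.0032, 0.0055, 0.78, 0, 0, 0, 0.0083, -0.0044, 0.0051, 0.78, 0, 0, 0, 0.0078, -0.0056, 0.0046, 0.78, 3.8, 0.8, -5.6, 0.0073, -0.0067, 0.0041, 0.78]'

```text
t: 5.4
tool_pos: [0.6191, 0.296, 0.138]
tool_rot: [2.616, 1.185, 0.873]
contact_force: [-0.9, -0.3, 0.3]
opening: 0.0186
```

```bash
python3 -c "
from st import *
st()
o,im=shot('wrist','w6')"
```

```text
t 5.4 u,y,n mm [67.5, 51.8, 12.1] r 85.1 al 37.5 F [-0.9 -0.3  0.3] op 0.0186 q6 69.6
zaxis err deg u,y [-0.28, -0.18] jaw(-y) tangent angle 37.7
```

View pics/w6.png

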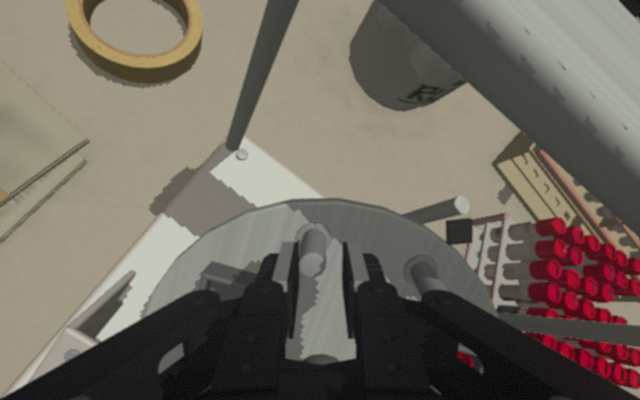

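The pin at (313,250) is caged between the fingers and is being dragged with the hand. Continuing.

>>> drive_tool --moves '[4.1, 0.8, -5.9, 0.0066, -0.0077, 0.0035, 0.78, 4.1, 0.8, -5.9, 0.0058, -0.0085, 0.0028, 0.78, 4.1, 0.8, -5.9, 0.0049, -0.0093, 0.0021, 0.78, 4.1, 0.8, -5.9, 0.0039, -0.0098, 0.0014, 0.78, 4.1, 0.8, -5.9, 0.0029, -0.0103, 0.0006, 0.78]'

```text
t: 6.08
tool_pos: [0.6427, 0.2503, 0.148]
tool_rot: [-2.93, -0.328, -0.919]
contact_force: [-0.3, 0.9, -0.3]
opening: 0.0188
```

```bash
python3 -c "
from path import *
st()
rows(None,-70,2.1,10,nn=.012)
o,im=shot('wrist','w7')"
```

```text
t 6.08 u,y,n mm [85.0, 2.4, 12.0] r 85.0 al 1.6 F [-0.3  0.9 -0.3] op 0.0188 q6 96.1
zaxis err deg u,y [-0.26, 0.18] jaw(-y) tangent angle 1.6
-5.6 turn [4.31, 0.85, -6.27] shift [0.0018, -0.0105, -0.0002]
-12.7 turn [4.03, 0.79, -5.87] shift [0.0007, -0.0106, -0.001]
-19.9 turn [4.03, 0.79, -5.87] shift [-0.0004, -0.0105, -0.0017]
-27.0 turn [4.03, 0.79, -5.87] shift [-0.0015, -0.0102, -0.0024]
-34.2 turn [4.03, 0.79, -5.87] shift [-0.0026, -0.0098, -0.0031]
-41.4 turn [0.45, 0.09, -0.66] shift [-0.0036, -0.0093, -0.0037]
-48.5 turn [-0.0, -0.0, 0.0] shift [-0.0046, -0.0086, -0.0043]
-55.7 turn [-0.0, -0.0, 0.0] shift [-0.0055, -0.0077, -0.0048]
-62.8 turn [-0.0, -0.0, 0.0] shift [-0.0063, -0.0068, -0.0052]
-70.0 turn [-0.0, -0.0, 0.0] shift [-0.007, -0.0057, -0.0056]
```

View pics/w7.png

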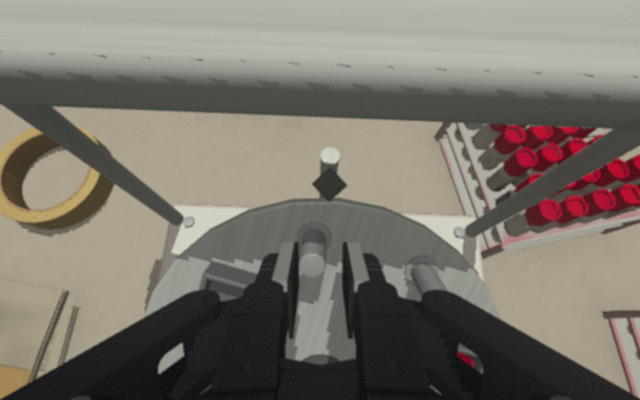

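>>> drive_tool --moves '[4.1, 0.8, -5.9, 0.0018, -0.0105, -0.0002, 0.78, 4.0, 0.8, -5.9, 0.0007, -0.0106, -0.001, 0.78, 4.0, 0.8, -5.9, -0.0004, -0.0105, -0.0017, 0.78, 4.0, 0.8, -5.9, -0.0015, -0.0102, -0.0024, 0.78, 4.0, 0.8, -5.9, -0.0026, -0.0098, -0.0031, 0.78]'

```text
t: 6.75
tool_pos: [0.6407, 0.1989, 0.1398]
tool_rot: [-2.736, 0.558, -0.808]
contact_force: [-0.7, 1.1, 0.8]
opening: 0.0185
```

>>> drive_tool --moves '[0.4, 0.1, -0.6, -0.0036, -0.0093, -0.0037, 0.78, 0, 0, 0, -0.0046, -0.0086, -0.0043, 0.78, 0, 0, 0, -0.0055, -0.0077, -0.0048, 0.78, 0, 0, 0, -0.0063, -0.0068, -0.0052, 0.78, 0, 0, 0, -0.0035, -0.0028, -0.0028, 0.78]'

```text
t: 7.38
tool_pos: [0.6161, 0.1636, 0.1177]
tool_rot: [-2.732, 0.574, -0.803]
contact_force: [1.2, 0.0, -0.1]
opening: 0.0193
```

```bash
python3 -c "
from path import *
st()
o,im=shot('wrist','w8')
o,im=shot('scene','s8')"
```

```text
t 7.38 u,y,n mm [32.5, -77.5, 11.8] r 84.0 al -67.3 F [ 1.2  0.  -0.1] op 0.0193 q6 118.0
zaxis err deg u,y [-0.23, 0.17] jaw(-y) tangent angle -34.9
```

View pics/w8.png

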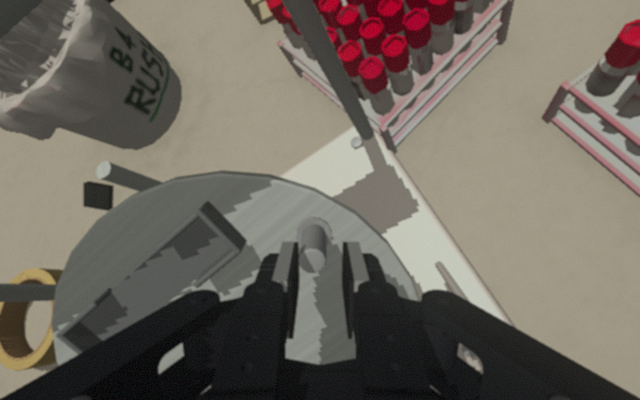

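View pics/s8.png

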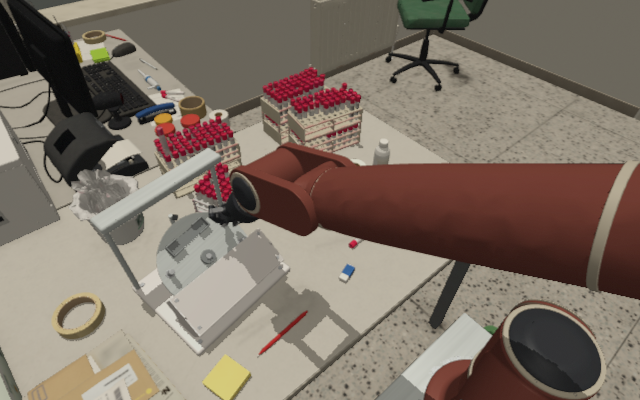

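Run:
```python
from h import *
im=cv2.imread('pics/w8.png');crop(im,40,150,300,200,2.6,'pics/w8c.png')
```

```text
(no output)
```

View pics/w8c.png

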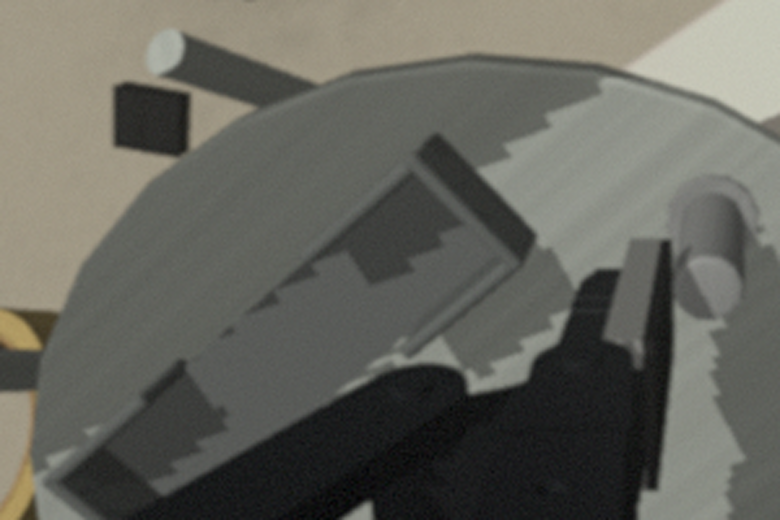

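```bash
cat > th.py <<'E'
from fit2 import *
def theta(f,pts,full=False):
    p=Pw(f);v=np.load('v2.npy')
    # pts: (r,z,tang,uv)
    F=lambda x:np.concatenate([proj(p,W([v[0]+x[1]*full,v[1]+x[2]*full,v[2],v[3]],x[0],r,z,t))[0]-np.array(uv) for r,z,t,uv in pts])
    r=least_squares(F,[0.,0,0] );print('theta deg',np.degrees(r.x[0]),'shift',r.x[1:],F(r.x).reshape(-1,2).round(1).tolist())
E
python3 - <<'E'
from th import *
c=lambda x,y:(40+x/2.6,150+y/2.6)
pts=[(.076,.015,-.052,c(415,157)),(.048,.015,-.052,c(519,263)),(.076,.015,.052,c(45,480))]
theta('w8',pts);theta('w8',pts,True)
from st import *
st()
v=np.load('v2.npy');print(proj(Pw('w8'),W(v,0,.105,0)))
E
```

```text
theta deg 7.100391453578456 shift [0. 0.] [[-2.1, -5.3], [0.7, -4.9], [4.5, -1.3]]
theta deg 5.419096723317635 shift [-0.00165871  0.00301565] [[-1.0, -0.3], [0.5, 1.0], [0.7, -0.6]]
t 7.47 u,y,n mm [32.2, -77.3, 11.7] r 83.8 al -67.4 F [ 0.8 -0.4  0. ] op 0.0189 q6 118.0
zaxis err deg u,y [-0.27, 0.17] jaw(-y) tangent angle -34.9
[[114.71815205 206.46278142]]
```

>>> drive_tool --moves '[0, 0, 0, -0.0025, -0.0021, -0.002, 0.78, 0, 0, 0, 0, 0, 0, 0.9, 0, 0, 0, 0, 0, 0, 0.9, 0, 0, 0, 0, 0, 0, 0.9, 0, 0, 0, 0, 0, 0, 0.9]' --newtons 20

```text
t: 8.1
tool_pos: [0.6142, 0.1623, 0.1164]
tool_rot: [-2.731, 0.574, -0.803]
contact_force: [-2.7, 2.2, 1.9]
opening: 0.0101
```

Run:
```python
from st import *
st();o,im=shot('wrist','w9');crop(im,40,150,300,200,2.6,'pics/w9c.png')
```

```text
t 8.1 u,y,n mm [30.0, -78.4, 12.0] r 84.0 al -69.1 F [-2.7  2.2  1.9] op 0.0101 q6 117.7
zaxis err deg u,y [-0.2, 0.21] jaw(-y) tangent angle -34.9
```

View pics/w9c.png

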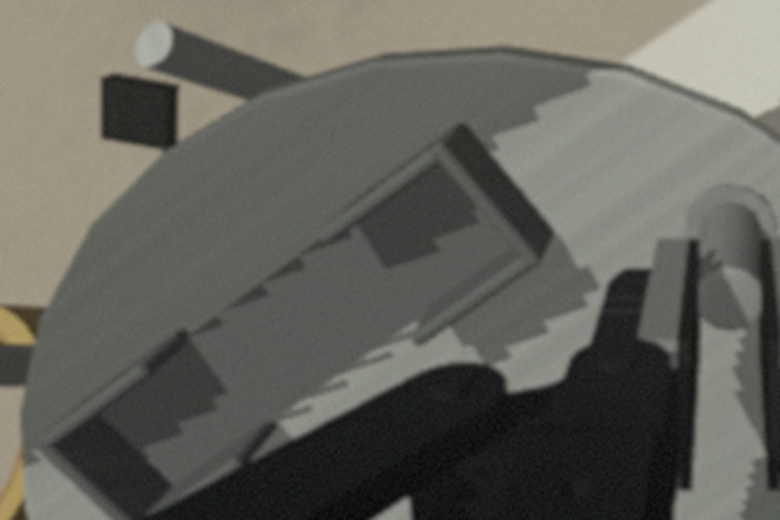

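Run:
```python
from th import *
c=lambda x,y:(40+x/2.6,150+y/2.6)
pts=[(.076,.015,-.052,c(440,147)),(.048,.015,-.052,c(541,259)),(.076,.015,.052,c(45,445)),(.048,.015,.052,c(140,518))]
theta('w9',pts);theta('w9',pts,True)
```

```text
theta deg 2.1270575113253707 shift [0. 0.] [[0.4, -6.1], [0.4, -4.7], [1.4, -3.5], [5.0, 5.1]]
theta deg 0.5677722794062521 shift [-0.00096919  0.00297107] [[0.9, -2.0], [-0.4, 0.0], [-2.0, -3.8], [0.8, 5.6]]
```

>>> drive_tool --moves '[0, 0, 0, -0.0008, -0.0007, -0.0007, 0.9, 0, 0, 0, 0, 0, 0, 0.9, 0, 0, 0, 0, 0, 0, 0.6, 0, 0, 0, 0, 0, 0, 0.6, 0, 0, 0, -0.008, -0.0016, 0.0116, 0.6]'

```text
t: 8.78
tool_pos: [0.6053, 0.1592, 0.1265]
tool_rot: [-2.732, 0.575, -0.802]
contact_force: [-0.3, 0.1, 0.7]
opening: 0.0344
```

>>> drive_tool --moves '[0, 0, 0, -0.022, -0.0045, 0.032, 0.6, 0, 0, 0, -0.028, -0.0055, 0.041, 0.6, -6, -1.2, 8.7, -0.028, -0.0055, 0.041, 0.6, -6, -1.2, 8.7, -0.02, 0.03, 0, 0.6, -6, -1.2, 8.7, -0.02, 0.03, 0, 0.6]'

```text
t: 9.4
tool_pos: [0.4878, 0.204, 0.2434]
tool_rot: [-2.921, -0.213, -0.918]
contact_force: [0.6, -0.4, -0.2]
opening: 0.0344
```

>>> drive_tool --moves '[-6, -1.2, 8.7, 0, 0, 0, 0.6, -6, -1.2, 8.7, 0, 0, 0, 0.6, -6, -1.2, 8.7, 0, 0, 0, 0.6, -6, -1.2, 8.7, 0, 0, 0, 0.6, -6, -1.2, 8.7, 0, 0, 0, 0.6]'

```text
t: 10.02
tool_pos: [0.488, 0.2039, 0.2418]
tool_rot: [2.417, 1.44, 0.835]
contact_force: [-0.1, 0.0, -0.5]
opening: 0.0341
```

Run:
```python
from st import *
st();o,im=shot('wrist','w10');o,im2=shot('top','t10');crop(im2,120,90,160,150,4,'pics/t10c.png')
print(R.from_rotvec(o['tool_rot']).as_matrix())
```

```text
t 10.03 u,y,n mm [7.0, -13.1, 181.1] r 14.9 al -61.9 F [-0.1  0.  -0.5] op 0.0341 q6 46.1
zaxis err deg u,y [0.06, -0.22] jaw(-y) tangent angle 50.5
[[ 0.3606534   0.74272585  0.5641697 ]
 [ 0.85988585 -0.49907474  0.10733465]
 [ 0.36128306  0.44641093 -0.81865245]]
```

View pics/w10.png

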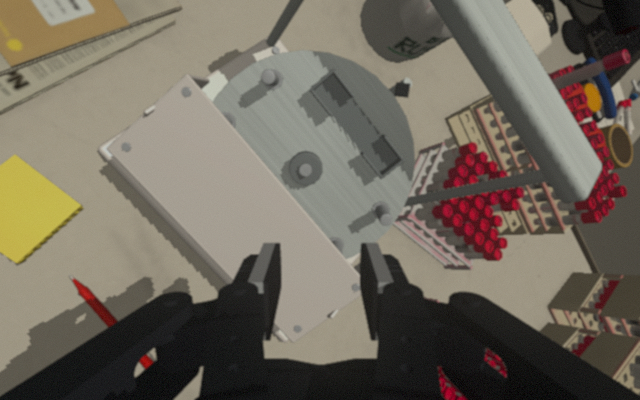

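View pics/t10c.png

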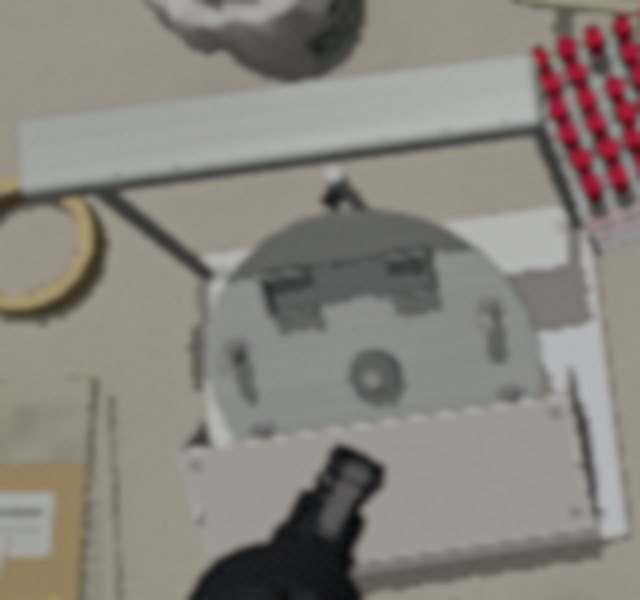

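Run:
```python
from h import *
im=cv2.imread('pics/w10.png');crop(im,180,40,250,200,3,'pics/w10c.png')
```

```text
(no output)
```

View pics/w10c.png

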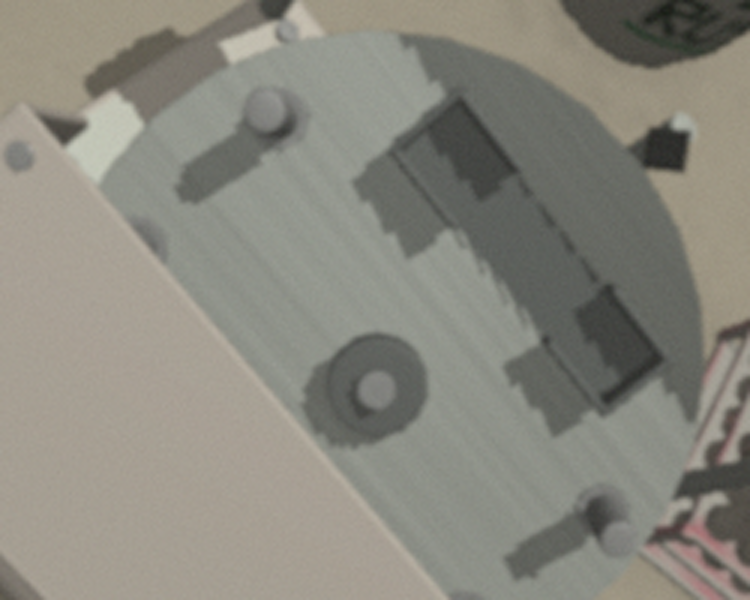

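```bash
cat > joint.py <<'E'
from fit2 import *
# params: 0-3 stand, 4 th2, 5 th10, 6,7 pointer u,n, 8:11 wrist cam offset(tool), 11:13 top px off, 13:15 scene px off, 15 th9
def Pwo(f,d):
    a=np.load('pics/'+f+'.npy'); M=R.from_rotvec(a[3:]).as_matrix()
    return P('wrist',dict(tool_pos=a[:3]+M@d,tool_rot=a[3:]))
c2=lambda x,y:(180+x/3,60+y/3); c10=lambda x,y:(180+x/3,40+y/3); c9=lambda x,y:(40+x/2.6,150+y/2.6)
S=lambda x,y:(120+x/4,140+y/4);T=lambda x,y:(120+x/4,90+y/4)
D=[]
def A(cam,f,uv,w=1):D.append((cam,f,np.array(uv),w))
A('w2',lambda x:W(x,x[4]-rad(70),.085,.032),c2(186,143));A('w2',lambda x:W(x,x[4]-rad(110),.085,.032),c2(390,99));A('w2',lambda x:W(x,x[4]+rad(110),.085,.032),c2(490,618))
A('w10',lambda x:W(x,x[5]+rad(70),.085,.032),c10(268,110));A('w10',lambda x:W(x,x[5]-rad(70),.085,.032),c10(617,538))
A('w2',lambda x:W(x,0,0,.016),c2(353,380));A('w10',lambda x:W(x,0,0,.016),c10(377,386))
for t,r,u2,u10 in ((1,.048,(476,187),(395,150)),(1,.076,(562,170),(460,97)),(-1,.076,(614,490),(662,358)),(-1,.048,(532,508),(603,408))):
    A('w2',lambda x,t=t,r=r:W(x,x[4]+np.pi,r,.015,t*.052),c2(*u2))
    A('w10',lambda x,t=t,r=r:W(x,x[5],r,.015,t*.052),c10(*u10))
for t,r,uv in ((-1,.076,(440,147)),(-1,.048,(541,259)),(1,.076,(45,445))):
    A('w9',lambda x,t=t,r=r:W(x,x[15],r,.015,t*.052),c9(*uv))
A('w2',lambda x:G(x,-.02,.122,.04),(172,111));A('w10',lambda x:G(x,-.02,.122,.04),c10(22,103))
A('w2',lambda x:G(x,x[6],0,x[7]),c2(612,118));A('w10',lambda x:G(x,x[6],0,x[7]),c10(667,148));A('w9',lambda x:G(x,x[6],0,x[7]),c9(140,112))
A('top',lambda x:G(x,x[6],0,x[7]),T(337,190))
A('top',lambda x:G(x,-.02,-.122,.04),T(567,395));A('top',lambda x:G(x,-.02,.122,.04),T(187,448));A('top',lambda x:W(x,0,0,.016),T(374,380))
A('scene',lambda x:W(x,0,0,.016),S(353,466));A('scene',lambda x:G(x,-.02,-.122,.04),S(550,357))
A('scene',lambda x:W(x,x[4]-rad(110),.085,.032),S(200,412));A('scene',lambda x:W(x,x[4]-rad(70),.085,.032),S(205,527))
# guard line in w10: two edge points
L=[('w10',c10(300,422)),('w10',c10(445,592)),('w2',c2(90,260)),('w2',c2(390,545))]
def F(x):
    cams={k:Pwo(k,x[8:11]) for k in ('w2','w9','w10')};cams['top']=P('top');cams['scene']=P('scene');r=[]
    off={'top':x[11:13],'scene':x[13:15]}
    for cam,f,uv,w in D:r.append(w*(proj(cams[cam],f(x))[0]+off.get(cam,0)-uv))
    for cam,uv in L:
        a,b=proj(cams[cam],np.array([G(x,-.02,.122,.04),G(x,-.02,-.122,.04)]));d=(b-a)/np.linalg.norm(b-a);r.append([d[0]*(uv[1]-a[1])-d[1]*(uv[0]-a[0]),0])
    r.append(x[8:11]/.002);r.append(x[11:13]/1.);r.append(x[13:15]/1.)
    return np.concatenate(r)
v=np.load('v2.npy')
x0=np.r_[v[:4],v[4],0,.12,0,0,0,0,0,0,0,0,.02]
r=least_squares(F,x0,loss='soft_l1');x=r.x;J=r.jac;cov=np.linalg.pinv(J.T@J)
print('stand',x[:4].round(4),'sd',np.sqrt(np.diag(cov))[:6].round(4));print('th deg w2,w10,w9',np.degrees(x[[4,5,15]]).round(2));print('pointer',x[6:8],'woff',x[8:11].round(4),x[11:15].round(2))
print(F(x)[:2*len(D)].reshape(-1,2).round(1).tolist())
np.save('v3.npy',np.r_[x[:4],x[5]]);np.save('woff.npy',x[8:11])
print('load',G(x,.062,0,.0105))
E
python3 joint.py
```

```text
stand [0.5814 0.2371 0.0906 0.1866] sd [0.0012 0.0006 0.0016 0.0044 0.0062 0.0071]
th deg w2,w10,w9 [146.06   0.44   2.12]
pointer [0.11437515 0.00202974] woff [ 0.0016 -0.0005  0.0002] [ 1.44  0.54  0.01 -0.1 ]
[[0.4, 0.6], [-0.0, 1.5], [0.1, 0.3], [-0.4, 0.7], [-0.7, -0.6], [-0.5, 1.2], [-0.4, 0.7], [-1.2, 0.0], [-2.8, -0.1], [1.0, -0.5], [0.2, -4.0], [0.4, 0.9], [3.6, 0.9], [-0.8, 0.1], [-0.9, 3.1], [-0.0, -1.3], [-0.2, 0.3], [0.0, -0.1], [-0.4, -1.7], [0.5, -0.1], [0.9, -0.8], [-0.2, -0.8], [0.4, 0.4], [-1.0, 1.2], [0.9, -1.2], [-2.4, 0.2], [0.1, -1.0], [-0.1, -0.4], [0.1, -1.5], [-0.3, 1.3], [0.3, 0.6]]
load [0.62540286 0.24544087 0.13471764]
```

Run:
```python
from fit import *
p=Pw('w1')
a,b=[plane(p,q,.0085) for q in ((301.3,115),(345.3,171.2))];m=(a+b)/2;print(a,b,m)
ps,pt=P('scene'),P('top')
o=ctrl.get_obs();y=np.array([.995,.1,0]);y/=np.linalg.norm(y);z=np.array([0,0,-1.]);Rt=R.from_matrix(np.array([np.cross(y,z),y,z]).T)
print(np.degrees((Rt*R.from_rotvec(o['tool_rot']).inv()).as_rotvec()),m+[0,0,.12]-o['tool_pos'])
```

```text
[ 0.44395725 -0.08297956  0.0085    ] [ 0.45071972 -0.16694997  0.0085    ] [ 0.44733849 -0.12496476  0.0085    ]
[-16.7206929   31.38624847  33.43215912] [-0.04055339 -0.32890357 -0.11316316]
```

>>> drive_tool --moves '[-1.7, 3.1, 3.3, -0.004, -0.033, 0, 0.6, -1.7, 3.1, 3.3, -0.004, -0.033, 0, 0.6, -1.7, 3.1, 3.3, -0.004, -0.033, -0.003, 0.6, -1.7, 3.1, 3.3, -0.004, -0.033, -0.005, 0.6, -1.7, 3.1, 3.3, -0.004, -0.033, -0.01, 0.6]'

```text
t: 10.75
tool_pos: [0.468, 0.0376, 0.2243]
tool_rot: [2.321, 1.901, 0.441]
contact_force: [0.3, 0.8, 0.3]
opening: 0.0343
```

>>> drive_tool --moves '[-1.7, 3.2, 3.4, -0.004, -0.033, -0.02, 0.5, -1.7, 3.2, 3.4, -0.004, -0.033, -0.025, 0.5, -1.7, 3.2, 3.4, -0.004, -0.033, -0.025, 0.5, -1.7, 3.2, 3.4, -0.004, -0.033, -0.025, 0.5, -1.6, 3.2, 3.4, -0.004, -0.032, 0, 0.5]'

```text
t: 11.38
tool_pos: [0.446, -0.1256, 0.1259]
tool_rot: [-2.104, -2.328, 0.009]
contact_force: [1.0, -0.0, 0.2]
opening: 0.043
```

Run:
```python
from h import *
o,im=shot('wrist','w11');print(o['t'],o['tool_pos'],R.from_rotvec(o['tool_rot']).as_matrix().round(3),o['opening'],np.degrees(o['q']).round(0))
```

```text
11.375 [ 0.44598224 -0.12562823  0.12589361] [[-0.101  0.995 -0.007]
 [ 0.995  0.101 -0.002]
 [-0.001 -0.007 -1.   ]] 0.042982643267822584 [-25. -16. 118.  -0.  78. -31.]
```

View pics/w11.png

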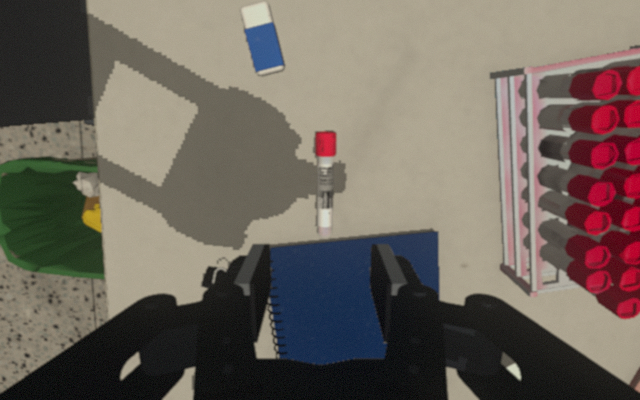

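Run:
```python
from h import *
im=cv2.imread('pics/w11.png');crop(im,280,115,90,130,5,'pics/w11c.png')
p=Pw('w11');p1=Pw('w1')
for a,b in (((326,131),(301.3,115)),((324.3,236),(345.3,171.2))):
    print(plane(p,a,.0085),tri([(p,a),(p1,b)]))
```

```text
[ 0.44511628 -0.08049476  0.0085    ] (array([ 0.44454157, -0.08208087, -0.00178131]), [array([-1.02500215,  0.87603969]), array([ 0.15420572, -0.91507757])])
[ 0.45281343 -0.16702471  0.0085    ] (array([ 0.45202929, -0.16557092,  0.01307233]), [array([-0.74077318,  0.28871704]), array([ 0.28036683, -0.47648034])])
```

View pics/w11c.png

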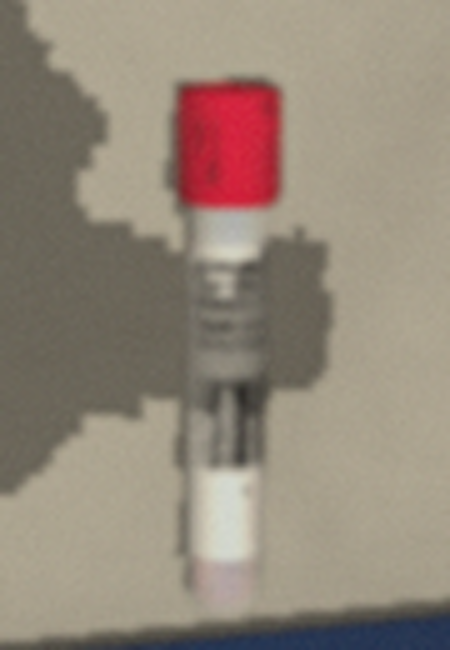

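>>> drive_tool --moves '[0.2, -0.4, 0, 0.0012, 0.0013, -0.029, 0.5, 0.2, 0, 0, 0.0012, 0.0013, -0.029, 0.5, 0, 0, 0, 0, 0, -0.029, 0.5, 0, 0, 0, 0, 0, -0.029, 0.5, 0, 0, 0, 0, 0, 0, 0.5]'

```text
t: 12.05
tool_pos: [0.4481, -0.1212, 0.0104]
tool_rot: [-2.104, -2.328, -0.009]
contact_force: [0.4, -0.1, -0.2]
opening: 0.0428
```

Run:
```python
from h import *
o,im=shot('wrist','w12');print(o['t'],o['tool_pos'],R.from_rotvec(o['tool_rot']).as_matrix().round(3),o['contact_force'])
crop(im,180,120,280,200,2.8,'pics/w12c.png')
```

```text
12.05 [ 0.44814619 -0.12117385  0.01039456] [[-0.101  0.995  0.002]
 [ 0.995  0.101  0.007]
 [ 0.006  0.002 -1.   ]] [ 0.38014913 -0.11526058 -0.17995628]
```

View pics/w12c.png

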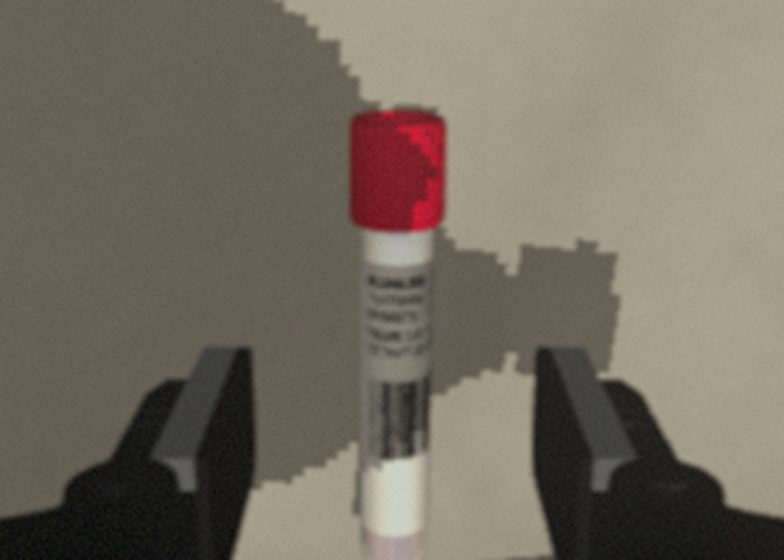

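Run:
```python
from h import *
p=Pw('w12')
a=plane(p,(322.9,161),.0085);b=plane(p,(322.1,201.4),.0145);e=plane(p,(180+396/2.8,120+545/2.8),.012);print(a,b,e)
d=np.array([.089,-.996,0]);print(a+.044*d,b+.027*d)
```

```text
[ 0.44538591 -0.08080407  0.0085    ] [ 0.44679577 -0.09868414  0.0145    ] [ 0.45269568 -0.15960455  0.012     ]
[ 0.44930191 -0.12462807  0.0085    ] [ 0.44919877 -0.12557614  0.0145    ]
```

>>> drive_tool --moves '[0, 0, 0, 0.0005, -0.0022, -0.003, 0.5, 0, 0, 0, 0, 0, -0.0035, 0.5, 0, 0, 0, 0, 0, 0, 1, 0, 0, 0, 0, 0, 0, 1, 0, 0, 0, 0, 0, 0, 1]' --newtons 35

```text
t: 12.72
tool_pos: [0.4507, -0.1244, 0.0062]
tool_rot: [2.103, 2.332, 0.011]
contact_force: [0.2, -0.1, -0.1]
opening: 0.0001
```

>>> drive_tool --moves '[0, 0, 0, 0, 0, 0, 1, 0, 0, 0, 0, 0, 0.01, 1, 0, 0, 0, 0, 0, 0.03, 1, 0, 0, 0, 0, 0, 0.04, 1, 0, 0, 0, 0, 0, 0.04, 1]'

```text
t: 13.35
tool_pos: [0.4505, -0.1244, 0.1279]
tool_rot: [2.102, 2.332, 0.012]
contact_force: [0.7, -0.5, 0.7]
opening: 0.0001
```

Run:
```python
from h import *
o,im=shot('wrist','w13');print(o['t'],o['tool_pos'],R.from_rotvec(o['tool_rot']).as_matrix().round(3),o['contact_force'],o['opening'])
crop(im,180,120,280,200,2.8,'pics/w13c.png')
```

```text
13.35 [ 0.45054857 -0.12435906  0.12788506] [[-0.103  0.995  0.006]
 [ 0.995  0.103  0.004]
 [ 0.003  0.007 -1.   ]] [ 0.69454108 -0.52755235  0.72674572] 0.00013609477239455404
```

View pics/w13c.png

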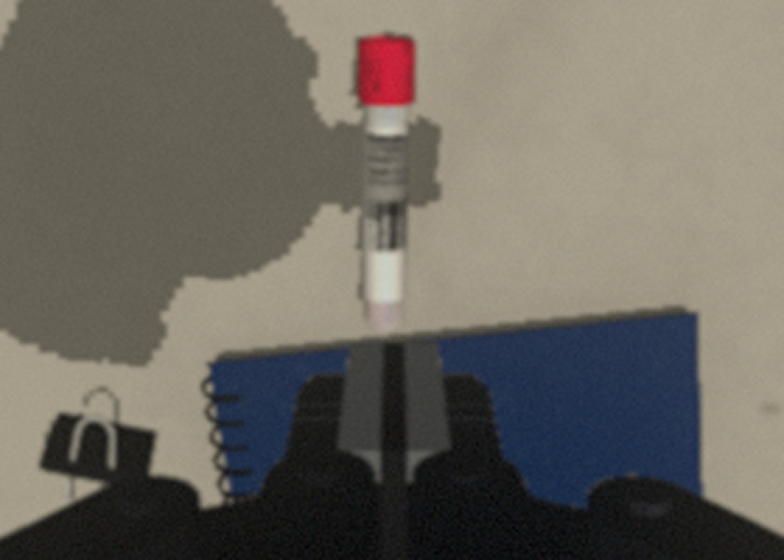

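The grasp missed. The fingers shut at z=6 mm and slipped over the tube, which is still lying at about (318,186). I'll re-measure and grip lower.

Run:
```python
from h import *
p=Pw('w13')
a=plane(p,(318.2,133.2),.0085);b=plane(p,(316.4,237.5),.0085);o=ctrl.get_obs();M=R.from_rotvec(o['tool_rot']).as_matrix();w=np.load('woff.npy')
m=(a+b)/2+M@w;print(a,b,m,m-o['tool_pos'],np.degrees(np.arctan2((b-a)[0],-(b-a)[1])))
```

```text
[ 0.44530443 -0.08100245  0.0085    ] [ 0.45262555 -0.16775699  0.0085    ] [ 0.4482568  -0.12282905  0.00832056] [-0.00578163  0.00302123 -0.12604669] 4.823704109367691
```

>>> drive_tool --moves '[0, 0, 0, -0.0018, 0.001, 0, 0.5, 0, 0, 0, 0, 0, -0.01, 0.5, 0, 0, 0, 0, 0, -0.035, 0.5, 0, 0, 0, 0, 0, -0.04, 0.5, 0, 0, 0, 0, 0, -0.035, 0.5]'

```text
t: 14.02
tool_pos: [0.4464, -0.1223, 0.0021]
tool_rot: [-2.102, -2.331, -0.009]
contact_force: [0.8, 0.6, 0.3]
opening: 0.0423
```

>>> drive_tool --moves '[0, 0, 0, 0, 0, -0.0035, 0.6, 0, 0, 0, 0, 0, 0, 0.6, 0, 0, 0, 0, 0, 0, 0.6, 0, 0, 0, 0, 0, 0, 0.7, 0, 0, 0, 0, 0, 0, 0.7]'

```text
t: 14.65
tool_pos: [0.4495, -0.1237, 0.0034]
tool_rot: [2.101, 2.331, 0.012]
contact_force: [0.9, -0.2, -0.9]
opening: 0.0257
```

Run:
```python
from h import *
o,im=shot('wrist','w14');print(o['t'],o['tool_pos'],R.from_rotvec(o['tool_rot']).as_matrix().round(3),o['contact_force'],o['opening'])
crop(im,180,120,280,200,2.8,'pics/w14c.png')
```

```text
14.65 [ 0.4494554  -0.12366891  0.00340114] [[-0.103  0.995  0.007]
 [ 0.995  0.103  0.004]
 [ 0.003  0.008 -1.   ]] [ 0.94571342 -0.1668331  -0.94328254] 0.02567412519679952
```

View pics/w14c.png

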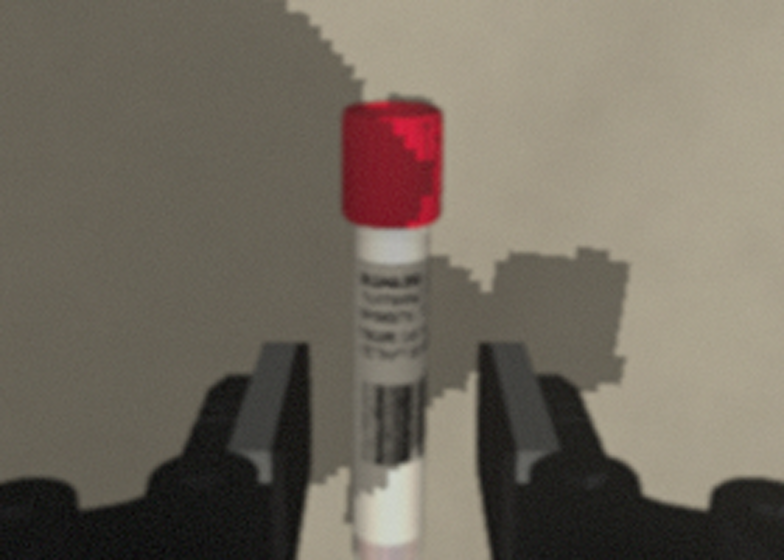

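>>> drive_tool --moves '[0, 0, 0, -0.0006, 0, -0.003, 0.75, 0, 0, 0, 0, 0, 0, 0.75, 0, 0, 0, 0, 0, 0, 1, 0, 0, 0, 0, 0, 0, 1, 0, 0, 0, 0, 0, 0, 1]'

```text
t: 15.32
tool_pos: [0.4482, -0.1234, -0.0005]
tool_rot: [2.103, 2.332, 0.011]
contact_force: [0.7, 0.3, -0.2]
opening: -0.0001
```

Run:
```python
from h import *
o,im=shot('wrist','w15');print(o['t'],o['tool_pos'],o['contact_force'],o['opening'])
crop(im,180,120,280,200,2.8,'pics/w15c.png')
```

```text
15.325 [ 0.44822851 -0.12339395 -0.00047914] [ 0.67191252  0.27171752 -0.23733977] -7.174694184310744e-05
```

View pics/w15c.png

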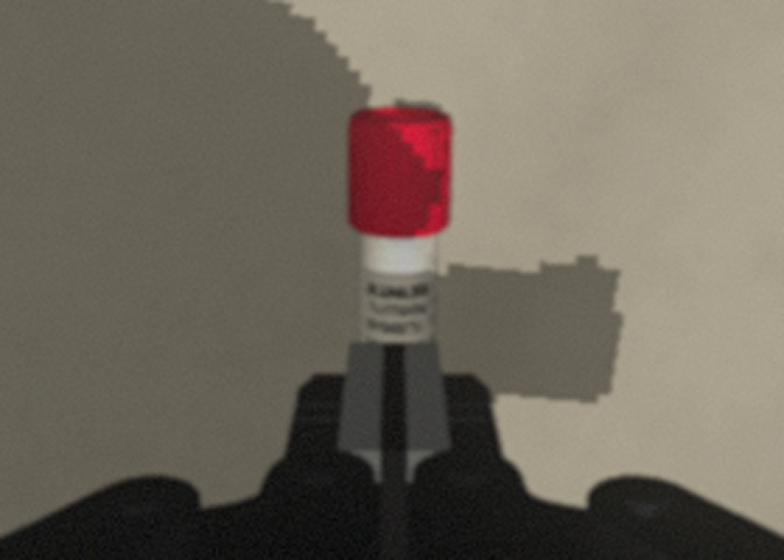

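Run:
```python
from h import *
c=lambda x,y:(180+x/2.8,120+y/2.8)
print(tri([(Pw('w13'),c(386,104)),(Pw('w14'),c(393,226))]))
print(tri([(Pw('w13'),c(386,104)),(Pw('w12'),c(398,229))]))
print('start label',tri([(Pw('w13'),c(386,136)),(Pw('w14'),c(393,263))]),'bar start',tri([(Pw('w13'),c(386,201)),(Pw('w14'),c(393,382))]),'bar end',tri([(Pw('w13'),c(386,250)),(Pw('w14'),c(393,466))]))
for f in ('w1','w11','w12','w13','w14','w15'):
    a=np.load('pics/'+f+'.npy');print(f,a.round(4), proj(Pw(f),a[:3]))
```

```text
(array([ 0.4468601 , -0.09867168,  0.01568237]), [array([ 0.02823454, -0.00184054]), array([-0.04979081,  0.00324881])])
(array([ 0.44684247, -0.09883625,  0.01460355]), [array([-0.01606482,  0.00090743]), array([ 0.02696428, -0.00155791])])
start label (array([ 0.44825435, -0.11139678, -0.00552884]), [array([ 0.13790228, -0.00859569]), array([-0.2293092 ,  0.01438168])]) bar start (array([ 0.44985294, -0.12758152,  0.01012425]), [array([ 0.08719929, -0.00380098]), array([-0.14866648,  0.00668344])]) bar end (array([ 0.45122741, -0.14112281,  0.01420084]), [array([ 0.08362698, -0.00307408]), array([-0.14269257,  0.00553944])])
w1 [ 4.3380e-01 -1.3820e-01  2.6980e-01  2.7694e+00  1.4827e+00  1.0000e-04] [[320.12080399 243.35681674]]
w11 [ 0.446  -0.1256  0.1259 -2.1037 -2.3279  0.0095] [[320.12080399 243.35681674]]
w12 [ 0.4481 -0.1212  0.0104 -2.1045 -2.3281 -0.0092] [[320.12080399 243.35681674]]
w13 [ 0.4505 -0.1244  0.1279  2.1023  2.3319  0.0115] [[320.12080399 243.35681674]]
w14 [ 0.4495 -0.1237  0.0034  2.1015  2.3311  0.0121] [[320.12080399 243.35681674]]
w15 [ 4.4820e-01 -1.2340e-01 -5.0000e-04  2.1027e+00  2.3323e+00  1.1300e-02] [[320.12080399 243.35681674]]
```

>>> drive_tool --moves '[0, 0, 0, 0, 0, 0.004, 0.5, 0, 0, 0, 0, 0, 0, 0.5, 0, 0, 0, 0, 0, 0, 0.6, 0, 0, 0, 0, 0, -0.005, 0.6, 0, 0, 0, 0, 0, 0, 0.6]'

```text
t: 16.0
tool_pos: [0.4476, -0.1231, -0.0022]
tool_rot: [-2.104, -2.333, -0.011]
contact_force: [0.7, 0.5, -0.3]
opening: 0.034
```

Run:
```python
from h import *
o,im=shot('wrist','w16');print(o['t'],o['tool_pos'],o['contact_force'],o['opening'])
crop(im,180,120,280,200,2.8,'pics/w16c.png')
o,im=shot('scene','s16');crop(im,280,150,180,130,4.4,'pics/s16c.png')
```

```text
16.0 [ 0.44756986 -0.12309588 -0.00224241] [ 0.6505269   0.51266367 -0.28167188] 0.03399119401042363
```

View pics/w16c.png

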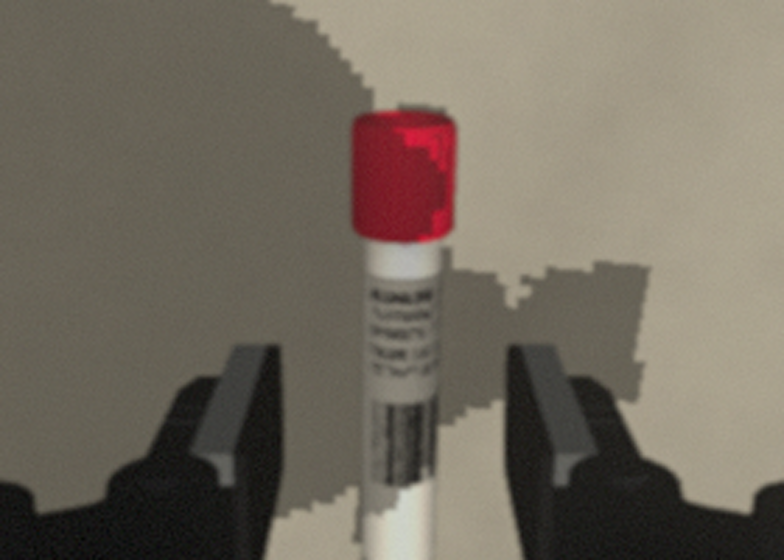

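View pics/s16c.png

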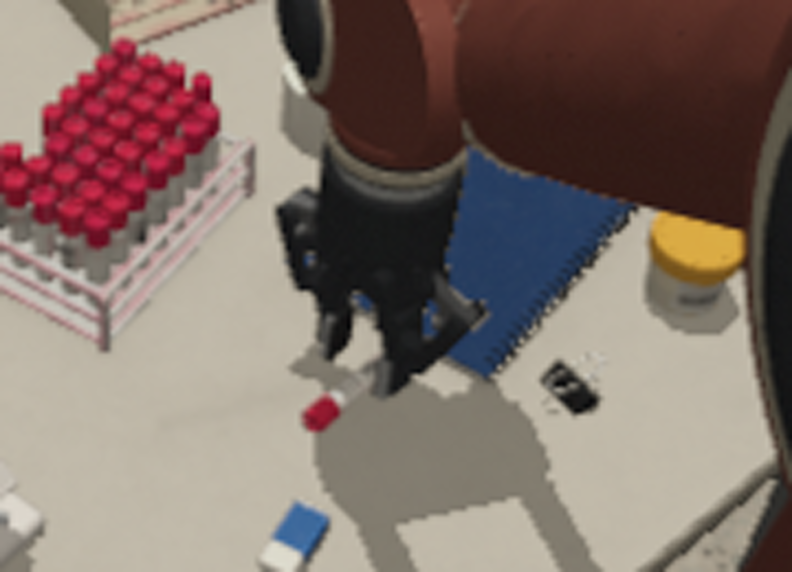

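Run:
```python
from h import *
ps=P('scene')
for z in (0,.01,.02,.03):
    q=proj(ps,np.array([[.4476+.02,-.121,z],[.4476-.02,-.125,z]]));print(z,((q-[280,150])*4.4).round(0).tolist())
```

```text
0 [[332.0, 372.0], [383.0, 410.0]]
0.01 [[333.0, 361.0], [385.0, 399.0]]
0.02 [[334.0, 351.0], [387.0, 389.0]]
0.03 [[336.0, 340.0], [389.0, 378.0]]
```

The scene view puts the open fingertips about 15 mm above the table while TCP z reads −2 mm, and the shadow is detached from the tips too. So the real tips sit about 15–20 mm behind the stated TCP. I'll go down in small steps, watching the force.

>>> drive_tool --moves '[0, 0, 0, 0.001, -0.0005, -0.003, 0.6, 0, 0, 0, 0, 0, -0.003, 0.6, 0, 0, 0, 0, 0, -0.003, 0.6, 0, 0, 0, 0, 0, 0, 0.6, 0, 0, 0, 0, 0, 0, 0.6]'

```text
t: 16.73
tool_pos: [0.4492, -0.1239, -0.0105]
tool_rot: [2.103, 2.332, 0.011]
contact_force: [0.2, -0.4, -0.3]
opening: 0.0344
```

Run:
```python
from h import *
o,im=shot('wrist','w17');print(o['t'],o['tool_pos'],o['contact_force'],o['opening'])
crop(im,180,120,280,200,2.8,'pics/w17c.png')
o,im=shot('scene','s17');crop(im,320,190,80,65,9,'pics/s17c.png')
```

```text
16.725 [ 0.44919905 -0.12388013 -0.0104993 ] [ 0.24858097 -0.40745066 -0.28231903] 0.034400324847446304
```

View pics/w17c.png

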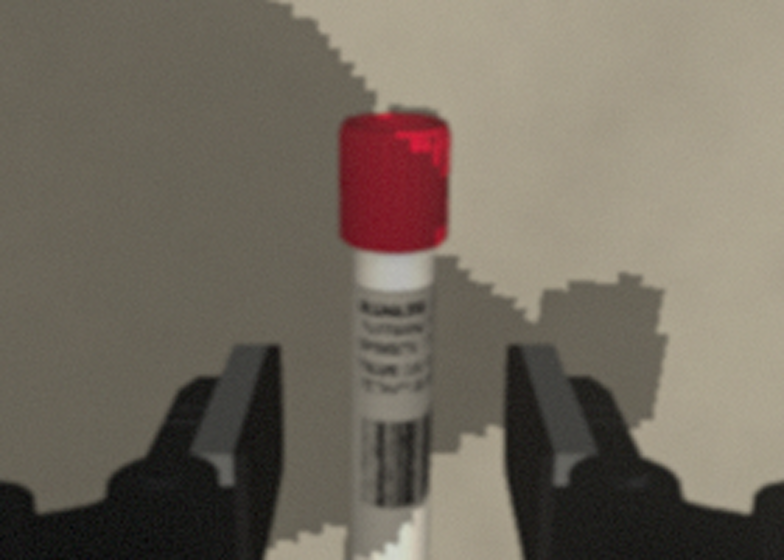

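View pics/s17c.png

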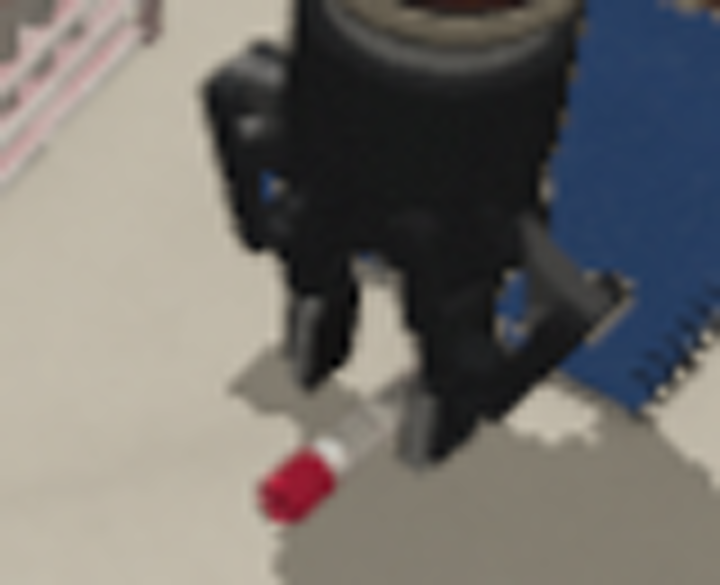

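>>> drive_tool --moves '[0, 0, 0, 0, 0, -0.004, 0.6, 0, 0, 0, 0, 0, 0, 0.75, 0, 0, 0, 0, 0, 0, 1, 0, 0, 0, 0, 0, 0, 1, 0, 0, 0, 0, 0, 0, 1]'

```text
t: 17.45
tool_pos: [0.4492, -0.1239, -0.0145]
tool_rot: [2.103, 2.332, 0.011]
contact_force: [0.3, -0.7, -0.2]
opening: 0.0128
```

Run:
```python
from h import *
o,im=shot('wrist','w18');print(o['t'],o['tool_pos'],o['contact_force'],o['opening'])
crop(im,180,120,280,200,2.8,'pics/w18c.png')
```

```text
17.45 [ 0.44918703 -0.12388708 -0.01450371] [ 0.34629078 -0.67942371 -0.15208354] 0.012795124547943175
```

View pics/w18c.png

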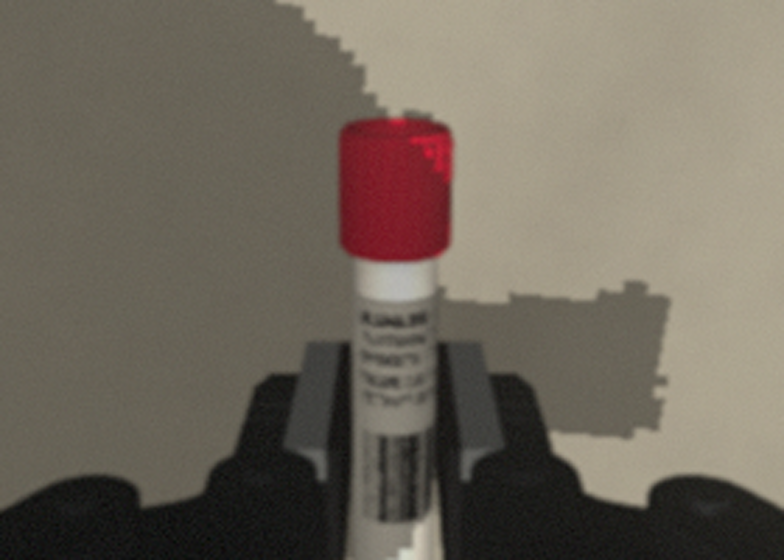

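>>> drive_tool --moves '[0, 0, 0, 0, 0, 0.008, 1, 0, 0, 0, 0, 0, 0.03, 1, 0, 0, 0, 0, 0.01, 0.05, 1, 0, 0, 0, 0, 0.02, 0.05, 1, 0, 0, 0, 0, 0.02, 0.05, 1]'

```text
t: 18.12
tool_pos: [0.449, -0.0734, 0.1758]
tool_rot: [2.103, 2.331, 0.012]
contact_force: [0.7, -0.8, -0.8]
opening: 0.013
```

```bash
cat > plan.py <<'E'
from fit2 import *
def plan(uu,yy,nn,vf='v3.npy',show=True):
    v=np.load(vf);h,xs,ys,zs,u,n=frame(v);o=ctrl.get_obs()
    Rt=R.from_matrix(np.array([ys,u,-n]).T);w=np.degrees((Rt*R.from_rotvec(o['tool_rot']).inv()).as_rotvec())
    d=o['tool_pos']-h
    print('t',o['t'],'now u,y,n',[round(float(d@k)*1e3,1) for k in (u,ys,n)],'F',o['contact_force'].round(1),'op',o['opening'],'q',np.degrees(o['q']).round(0))
    print('turn',w.round(2),'shift',(G(v,uu,yy,nn)-o['tool_pos']).round(4))
E
python3 - <<'E'
from plan import *
o,im=shot('wrist','w19')
plan(.062,0,.11)
v=np.load('v3.npy');print(frame(v))
E
```

```text
t 18.175 now u,y,n [-97.0, -280.7, 181.9] F [3.8 0.8 4.9] op 0.013012651662107612 q [-19. -21. 116.   0.  84. -25.]
turn [  4.93 -33.58   4.54] shift [0.1165 0.3076 0.0323]
(array([0.5814147, 0.2371381, 0.0905548]), array([0.982649  , 0.18547493, 0.        ]), array([-0.18547493,  0.982649  ,  0.        ]), array([0., 0., 1.]), array([0.80493893, 0.15193217, 0.57357644]), array([-0.56362431, -0.10638405,  0.81915204]))
```

View pics/w19.png

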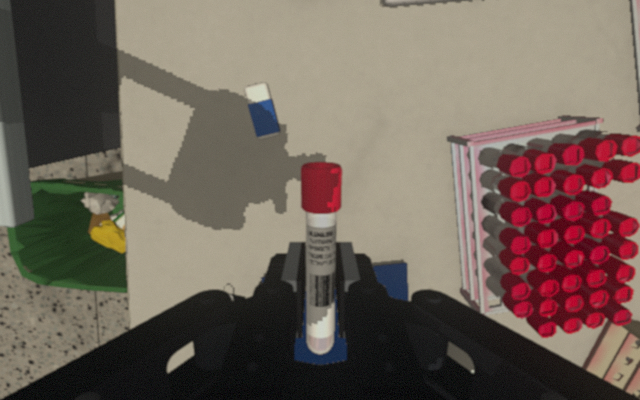

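>>> drive_tool --moves '[0.5, -3.7, 0.5, 0.006, 0.034, 0.006, 1, 0.6, -3.7, 0.5, 0.008, 0.034, 0.006, 1, 0.5, -3.7, 0.5, 0.01, 0.034, 0.006, 1, 0.6, -3.7, 0.5, 0.013, 0.034, 0.006, 1, 0.5, -3.7, 0.5, 0.014, 0.034, 0.003, 1]'

```text
t: 18.8
tool_pos: [0.5007, 0.0971, 0.2017]
tool_rot: [1.896, 2.201, 0.383]
contact_force: [-0.4, 0.3, -0.3]
opening: 0.0127
```

>>> drive_tool --moves '[0.6, -3.7, 0.5, 0.016, 0.034, 0.003, 1, 0.5, -3.7, 0.5, 0.016, 0.034, 0.002, 1, 0.6, -3.7, 0.5, 0.016, 0.034, 0, 1, 0.5, -4, 0.5, 0.017, 0.035, 0, 1, 0, 0, 0, 0, 0, 0, 1]'

```text
t: 19.42
tool_pos: [0.5643, 0.2347, 0.2045]
tool_rot: [1.716, 2.075, 0.641]
contact_force: [-0.7, -0.4, -1.2]
opening: 0.0127
```

Run:
```python
from plan import *
o,im=shot('wrist','w20')
plan(.062,0,.06)
p=Pw('w19');a=np.load('pics/w19.npy');M=R.from_rotvec(a[3:]).as_matrix()
for uv in ((321,163),(320,350)):
    q,d=ray(p,uv);q=M.T@(q-a[:3]);d=M.T@d
    for z in (-.019,-.023,-.027):print(uv,z,(q+d*(z-q[2])/d[2]).round(4))
```

```text
t 19.475 now u,y,n [51.5, -0.2, 103.6] F [-0.4  0.2  1. ] op 0.012442701186504 q [ 17. -20. 119.  -5.  48.   9.]
turn [-0.02 -0.81 -0.12] shift [ 0.033   0.0064 -0.0297]
(321, 163) -0.019 [ 0.043  0.    -0.019]
(321, 163) -0.023 [ 0.0437  0.     -0.023 ]
(321, 163) -0.027 [ 0.0443  0.     -0.027 ]
(320, 350) -0.019 [-0.0467 -0.0004 -0.019 ]
(320, 350) -0.023 [-0.0435 -0.0004 -0.023 ]
(320, 350) -0.027 [-0.0403 -0.0004 -0.027 ]
```

View pics/w20.png

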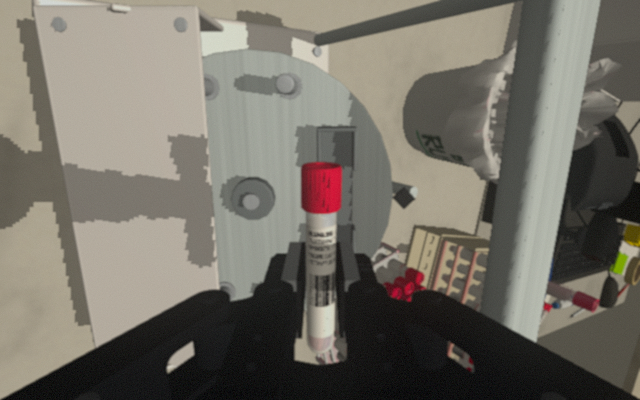

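```bash
cat > ov.py <<'E'
from plan import *
def ov(f,th=0.0,s=3,box=(180,80,260,200),uvn=None):
    v=np.load('v3.npy');w=np.load('woff.npy');a=np.load('pics/'+f+'.npy');M=R.from_rotvec(a[3:]).as_matrix()
    p=P('wrist',dict(tool_pos=a[:3]+M@w,tool_rot=a[3:]))
    im=cv2.resize(cv2.imread('pics/'+f+'.png'),None,fx=s,fy=s,interpolation=cv2.INTER_CUBIC)
    def poly(X,c):
        q=(proj(p,np.array(X))*s).round().astype(int);cv2.polylines(im,[q.reshape(-1,1,2)],True,c,1)
    poly([W(v,th,r,.015,t) for r,t in ((.048,-.052),(.048,.052),(.076,.052),(.076,-.052))],(0,255,0))
    poly([W(v,th,r,.002,t) for r,t in ((.051,-.049),(.051,.049),(.073,.049),(.073,-.049))],(255,0,0))
    poly([W(v,a,.105,0) for a in np.linspace(0,6.28,60)],(0,255,255))
    poly([W(v,a,.016,.016) for a in np.linspace(0,6.28,40)],(0,255,255))
    x,y,ww,hh=box;cv2.imwrite('pics/'+f+'o.png',im[y*s:(y+hh)*s,x*s:(x+ww)*s])
E
python3 -c "
from ov import *
ov('w20',0.0)"
```

```text
(no output)
```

View pics/w20o.png

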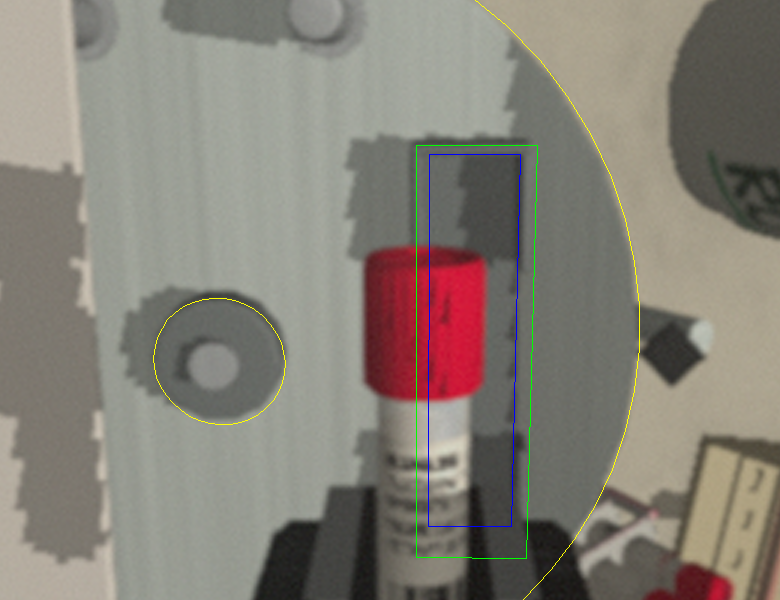

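```bash
python3 -c "
from plan import *
plan(.0613,.001,.02)"
```

```text
t 19.475 now u,y,n [51.5, -0.2, 103.6] F [-0.4  0.2  1. ] op 0.012442701186504 q [ 17. -20. 119.  -5.  48.   9.]
turn [-0.02 -0.81 -0.12] shift [ 0.0548  0.0116 -0.0629]
```

>>> drive_tool --moves '[0, -0.4, 0, 0.01, 0.0026, 0, 1, 0, -0.4, -0.1, 0.015, 0.003, -0.02, 1, 0, 0, 0, 0.015, 0.003, -0.0215, 1, 0, 0, 0, 0.0148, 0.003, -0.0214, 1, 0, 0, 0, 0, 0, 0, 1]'

```text
t: 20.1
tool_pos: [0.6199, 0.2432, 0.1403]
tool_rot: [1.713, 2.06, 0.647]
contact_force: [-0.2, 0.2, -0.6]
opening: 0.0127
```

>>> drive_tool --moves '[0, 0, 0, 0, 0, 0, 1, 0, 0, 0, 0, 0, 0, 1, 0, 0, 0, 0, 0, 0, 1, 0, 0, 0, 0, 0, 0, 1, 0, 0, 0, 0, 0, 0, 1]'

```text
t: 20.72
tool_pos: [0.6199, 0.2448, 0.1428]
tool_rot: [1.71, 2.059, 0.652]
contact_force: [0.4, -0.6, -0.7]
opening: 0.0126
```

```bash
python3 -c "
from ov import *
o,im=shot('wrist','w21')
plan(.0613,.001,-.008)
ov('w21')"
```

```text
t 20.775 now u,y,n [62.1, 0.4, 20.2] F [ 0.3 -0.9 -0.5] op 0.012965024826517037 q [ 17.  -8. 116.  -6.  38.   9.]
turn [-0.07  0.09  0.08] shift [ 0.0151  0.0035 -0.0236]
```

View pics/w21o.png

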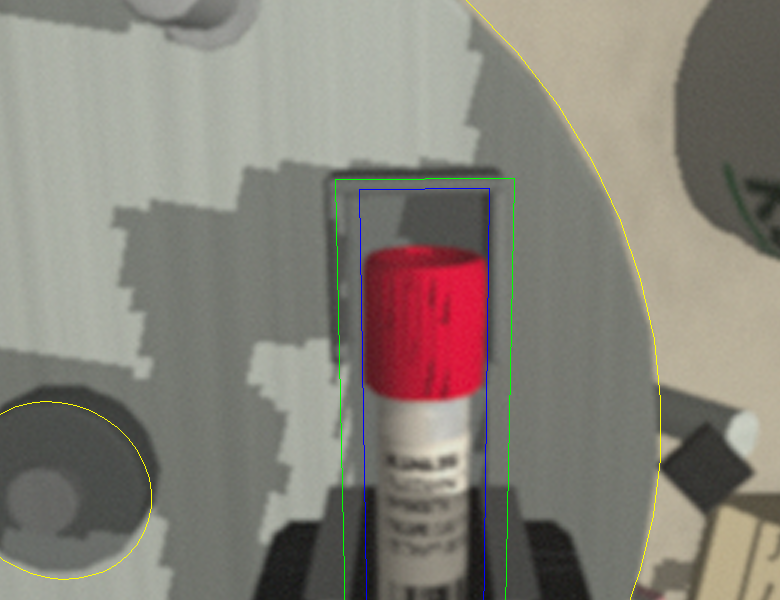

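>>> drive_tool --moves '[0, 0, 0, -0.0013, 0.0006, -0.0008, 1, 0, 0, 0, 0.0045, 0.0009, -0.0066, 1, 0, 0, 0, 0.0045, 0.0008, -0.0066, 1, 0, 0, 0, 0, 0, 0, 1, 0, 0, 0, 0, 0, 0, 1]'

```text
t: 21.4
tool_pos: [0.6277, 0.247, 0.1283]
tool_rot: [1.71, 2.059, 0.651]
contact_force: [0.0, 0.7, -0.2]
opening: 0.0128
```

```bash
python3 -c "
from ov import *
o,im=shot('wrist','w22')
plan(.0607,.0012,-.0095)
crop(im,180,80,260,200,3,'pics/w22c.png')"
```

```text
t 21.45 now u,y,n [60.7, 1.1, 4.0] F [ 0.8 -0.5  0.2] op 0.012785291990066183 q [ 17.  -6. 115.  -6.  36.  10.]
turn [-0.07  0.08  0.09] shift [ 0.0076  0.0015 -0.0111]
```

View pics/w22c.png

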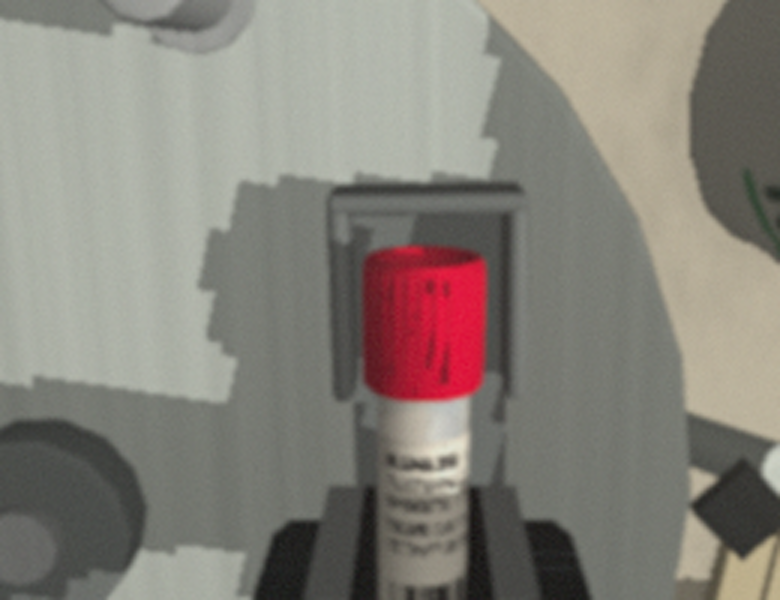

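>>> drive_tool --moves '[0, 0, 0, 0.0025, 0.0005, -0.0037, 1, 0, 0, 0, 0.0025, 0.0005, -0.0037, 1, 0, 0, 0, 0.0026, 0.0005, -0.0037, 1, 0, 0, 0, 0, 0, 0, 1, 0, 0, 0, 0, 0, 0, 1]'

```text
t: 22.08
tool_pos: [0.6354, 0.2488, 0.1191]
tool_rot: [1.71, 2.059, 0.652]
contact_force: [-11.6, -3.3, 9.9]
opening: 0.0126
```

```bash
python3 -c "
from ov import *
o,im=shot('wrist','w23')
plan(.0607,.0012,-.0125)
crop(im,180,80,260,200,3,'pics/w23c.png')"
```

```text
t 22.125 now u,y,n [61.5, 1.5, -8.3] F [-12.   -3.6  10.4] op 0.012426988813290471 q [ 17.  -4. 114.  -6.  35.  10.]
turn [-0.08  0.09  0.08] shift [ 0.0017  0.     -0.0039]
```

View pics/w23c.png

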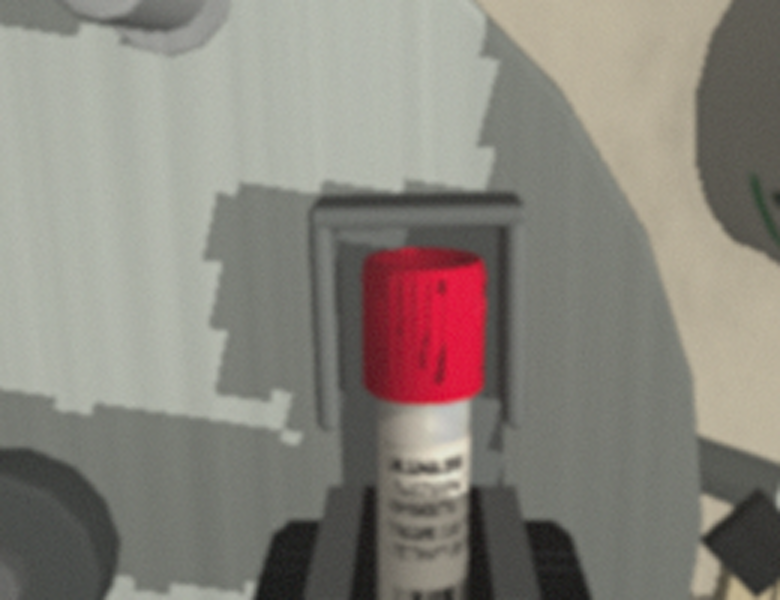

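>>> drive_tool --moves '[0, 0, 0, -0.0014, -0.0003, 0.0007, 1, 0, 0, 0, 0, 0, 0, 1, 0, 0, 0, 0, 0, 0, 1, 0, 0, 0, 0, 0, 0, 1, 0, 0, 0, 0, 0, 0, 1]'

```text
t: 22.75
tool_pos: [0.6339, 0.2482, 0.1182]
tool_rot: [1.71, 2.059, 0.652]
contact_force: [-1.9, -0.1, 2.0]
opening: 0.0125
```

```bash
python3 -c "
from ov import *
o,im=shot('wrist','w24')
plan(.0607,.0012,-.0125)
crop(im,180,80,260,200,3,'pics/w24c.png')
o,im=shot('scene','s24');crop(im,140,170,120,120,5,'pics/s24c.png')"
```

```text
t 22.8 now u,y,n [59.8, 1.2, -8.1] F [-2.7  0.8  2.5] op 0.012657589713221418 q [ 17.  -5. 115.  -6.  35.  10.]
turn [-0.07  0.08  0.08] shift [ 0.0032  0.0006 -0.0031]
```

View pics/w24c.png

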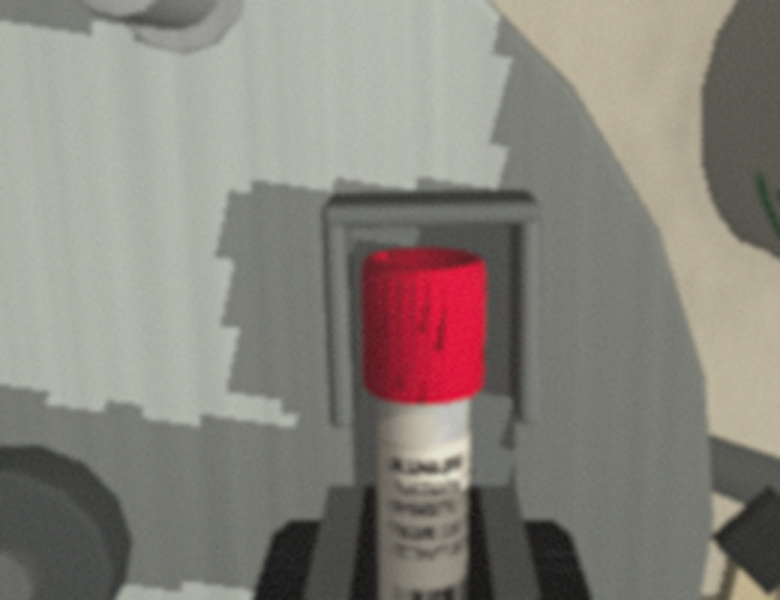

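View pics/s24c.png

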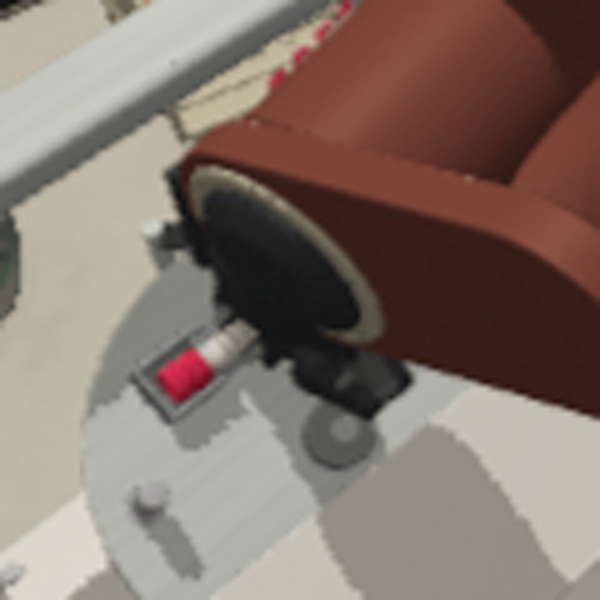

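>>> drive_tool --moves '[0, 0, 0, 0, 0, 0, 0.78, 0, 0, 0, 0, 0, 0, 0.68, 0, 0, 0, 0, 0, 0, 0.65, 0, 0, 0, 0, 0, 0, 0.65, 0, 0, 0, -0.003, -0.0006, 0.0044, 0.65]'

```text
t: 23.48
tool_pos: [0.6306, 0.2475, 0.1222]
tool_rot: [1.71, 2.06, 0.651]
contact_force: [-0.0, -1.1, -0.5]
opening: 0.0301
```

```bash
python3 -c "
from ov import *
o,im=shot('wrist','w25')
plan(.0607,.0012,.1)
crop(im,180,80,260,200,3,'pics/w25c.png')"
```

```text
t 23.525 now u,y,n [60.2, 1.2, -2.1] F [0.2 0.3 0.8] op 0.030241656659507715 q [ 17.  -5. 115.  -6.  36.  10.]
turn [-0.07  0.1   0.08] shift [-0.0571 -0.0108  0.084 ]
```

View pics/w25c.png

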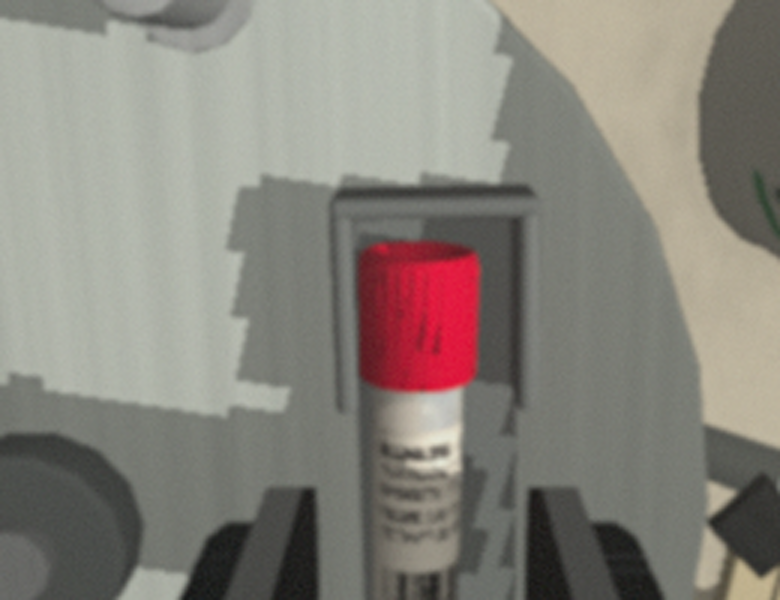

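>>> drive_tool --moves '[0, 0, 0, -0.0056, -0.0011, 0.0082, 0.65, 0, 0, 0, -0.011, -0.002, 0.0164, 0.65, 0, 0, 0, -0.022, -0.004, 0.033, 0.65, 0, 0, 0, -0.03, -0.006, 0.04, 0.65, 0, 0, 0, -0.045, -0.008, 0.03, 0.65]'

```text
t: 24.15
tool_pos: [0.5169, 0.2264, 0.2534]
tool_rot: [1.709, 2.057, 0.655]
contact_force: [-0.3, 0.3, 1.6]
opening: 0.0298
```

>>> drive_tool --moves '[0, 0, 0, -0.03, -0.04, 0.02, 0.65, 0, 0, 0, -0.03, -0.05, 0.02, 0.65, 0, 0, 0, 0, -0.04, 0, 0.65, 0, 0, 0, 0, 0, 0, 0.65, 0, 0, 0, 0, 0, 0, 0.65]'

```text
t: 24.78
tool_pos: [0.4571, 0.0967, 0.2903]
tool_rot: [1.71, 2.059, 0.652]
contact_force: [-0.2, -0.7, -0.8]
opening: 0.0296
```

```bash
python3 -c "
from ov import *
o,im=shot('wrist','w26')
plan(.0607,.0012,.1)
ov('w26',0,3,(100,40,260,200))
o,im=shot('top','t26');crop(im,120,90,160,150,4,'pics/t26c.png')
o,im=shot('scene','s26');crop(im,130,150,160,130,5,'pics/s26c.png')"
```

```text
t 24.825 now u,y,n [-6.9, -114.4, 248.3] F [ 0.1  0.2 -0.4] op 0.02992160990315157 q [ -2. -51. 129.   8.  68. -13.]
turn [-0.08  0.05  0.02] shift [ 0.1166  0.1396 -0.0828]
```

View pics/w26.png

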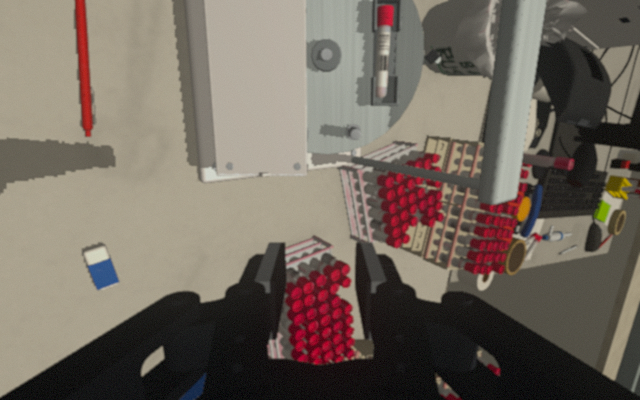

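View pics/t26c.png

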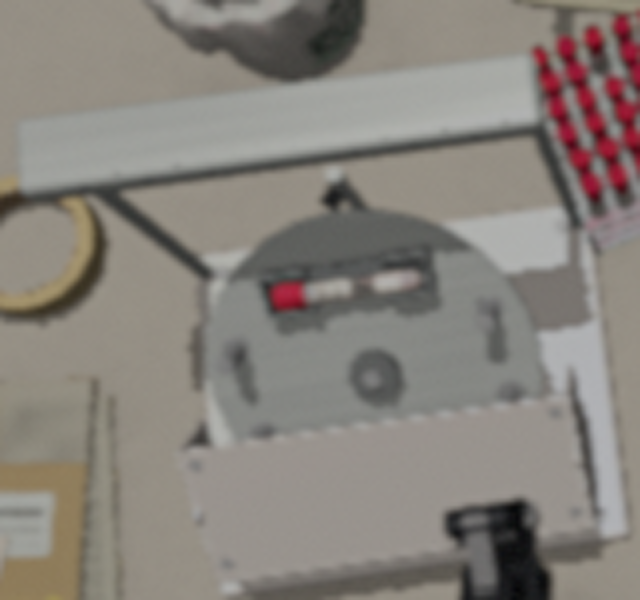

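View pics/s26c.png

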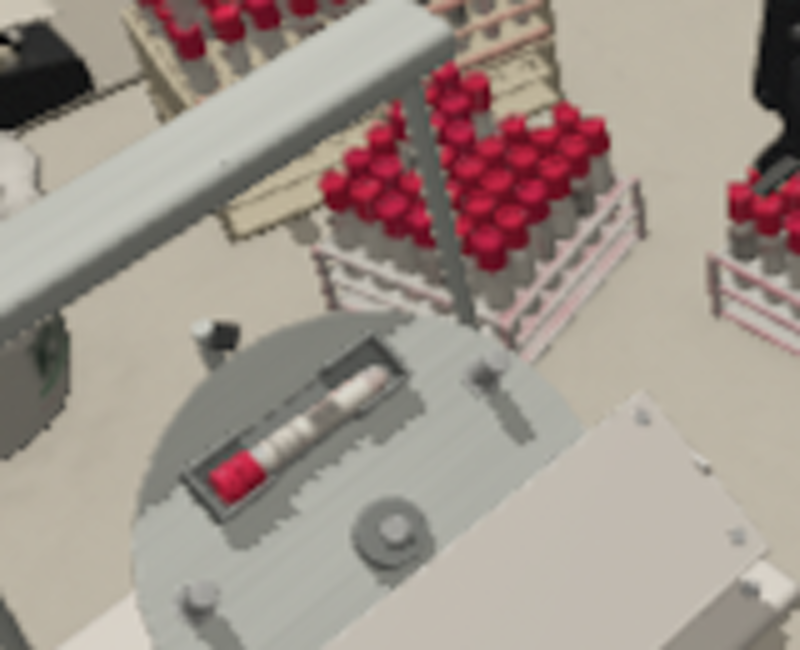

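```bash
python3 -c "
from h import *
im=cv2.imread('pics/w26.png');crop(im,280,0,180,190,4,'pics/w26c.png')
im=cv2.resize(cv2.imread('pics/w26.png')[0:190,190:450],None,fx=3,fy=3,interpolation=cv2.INTER_CUBIC);cv2.imwrite('pics/w26c.png',im)"
```

```text
(no output)
```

View pics/w26c.png

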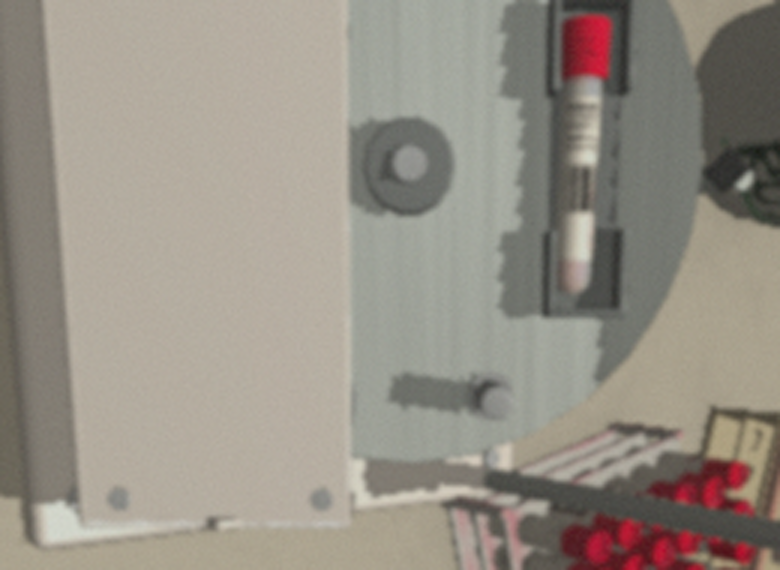

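Run:
```python
from fit2 import *
v=np.load('v3.npy')
w=lambda x,y:(190+x/3,y/3);t=lambda x,y:(120+x/4,90+y/4);s=lambda x,y:(130+x/5,150+y/5)
C=lambda r,tg:(lambda th:W(v,th,r,.015,tg)); Pn=lambda d:(lambda th:W(v,th+rad(d),.085,.032)); hub=lambda th:W(v,0,0,.016)
sets={'wrist':(Pw('w26'),[(C(.076,-.052),w(620,312)),(C(.048,-.052),w(543,314)),(Pn(-70),w(494,400)),(hub,w(409,166))]),
'top':(P('top'),[(C(.076,.052),t(262,282)),(C(.076,-.052),t(430,250)),(hub,t(375,379))]),
'scene':(P('scene'),[(C(.076,.052),s(183,478)),(C(.048,.052),s(225,522)),(C(.076,-.052),s(372,340)),(C(.048,-.052),s(410,374)),(Pn(70),s(200,595)),(Pn(-70),s(488,372)),(hub,s(391,530))])}
for k,(p,L) in sets.items():
    F=lambda x:np.concatenate([proj(p,f(x[0]))[0]+x[1:]-np.array(uv) for f,uv in L])
    r=least_squares(F,[0,0,0],loss='soft_l1');print(k,np.degrees(r.x[0]).round(2),'px off',r.x[1:].round(1),np.abs(r.fun).max().round(1))
print([np.load('pics/w26.npy')[:3]])
```

```text
wrist 1.4 px off [-1.1  1.1] 1.0
top 1.56 px off [2.3 1.5] 0.7
scene 0.68 px off [0.1 0.5] 1.7
[array([0.45714958, 0.0966907 , 0.29034695])]
```

```bash
python3 -c "
from h import *
print(ctrl.finish_job())"
```

```text
the job is handed in; nothing more can be done
None
```

The empty pocket is at the top of the wheel and the loose tube is lying lengthwise in it, cap to the left, opposite the tube already on the wheel. I handed the job in at about 25 s, with the arm clear of everything.

- **Turning the wheel:** I held one pin loosely between the fingers and swung the wheel about 146°.
- **Picking up the tube:** The first two grasps closed on nothing. The real fingertips sit roughly 15–20 mm behind the stated TCP. I lowered the hand by that much, and the third grasp held.
- **Placing it:** I lowered the tube along the axle. It touched bottom about 4 mm sooner than my wheel measurements predicted, with a peak force of about 16 N. I backed off until only about 3 N was left, then released.

**Last checks:**
- All three cameras show the tube flat between the pocket walls, resting on the downhill one.
- The wheel angle came out slightly different in each view: 1.4° from the wrist, 1.6° from the top and 0.7° from the scene camera. It was 0.4° in my measurement before loading, so the pocket is about 1° off the pointer, and I left it there.
- The eraser and pen look where they were in the last pictures. I did not check the clip and cup again at the end.

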